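# Pile the offcuts on the crank lift and raise it

### The job

Pile all the offcuts that lie on the bench (the channel and whichever of knee, stepped block, tapered block and T-section are there) one on top of another over the middle of the lowered lift plate, the channel at the bottom, each lying as it lies now with the same side up, so that the pile stands by itself. Then, with the orange lock bar pulled out of its socket and stood in the green cup, crank the lift up two full turns, to the top, with the pile still standing on it. Leave the other things on the bench alone.

Things in the scene. Friction and masses are not known exactly. Their poses are not given: they have to be found in the camera images.
- channel_centre (a point): grey galvanised channel offcut (U section) lying legs down: 110 long (its x) x 56 wide (its y) x 40 mm high, flat top, hollow below. The point is its centre, 20 mm above its underside. About 0.32 kg. Always there.
- knee_centre (a point): teal box-section knee, a flat V in plan: two arms 44 mm wide and 38 mm high that meet at 35 degrees, about 136 mm long over all (its x), flat top and underside. The point lies at its centre of mass, 19 mm above its underside. The arms' centre lines meet at (0, -10) mm from the point in its own x, y and run from there at +17.5 degrees from its +x and at -17.5 degrees from its -x (both bend towards its +y), each 68 mm long. About 0.38 kg. May be absent.
- step_centre (a point): brass-coloured stepped block, 104 long (its x, from -60 to +44 mm of the point) x 56 wide (its y) x 40 mm high: the part from x = -14 to +44 mm is the full 40 mm high, the rest only 20 mm. Flat underside. The point lies on its centre of mass in plan, 20 mm above the underside. About 0.45 kg. May be absent.
- taper_centre (a point): rust-red tapered block, 100 long (its x) x 54 wide (its y); its top slopes by 5 degrees, from 30 mm high at its -x end to 39 mm at its +x end. Flat underside. The point is 17 mm above the underside, mid-length. About 0.36 kg. May be absent.
- tee_centre (a point): dark steel T-section offcut standing on its flange: flange 96 long (its x) x 60 wide (its y) x 8 mm thick, with an upright web in the middle 96 long, 10 mm thick (across its y), up to 46 mm above the underside. Nothing can rest on its web. The point is 23 mm above the underside. About 0.28 kg. May be absent.
- plate_top (a point): middle of the top face of the crank lift's square steel plate, 150 x 150 mm, 62 mm above the bench when down, 92 mm when fully raised; its x, y run along the plate's edges. Its +x is the lift's length, away from the crank. The lift (blue base 370 x 170 x 20 mm) is bolted down.
- crank_axis (a point): point on the crank's upright axis, 110 mm above the bench, 200 mm from the plate's centre on the robot's side. Its x is the lift's length.
- crank_grip (a point): centre of the crank's red upright grip: a fixed (not spinning) square post 20 x 20 mm, from 76 to 130 mm above the bench (point at 110 mm), 50 mm from the crank axis; its x points away from the axis, its y is along the turn. The steel arm below it is 20 mm wide, its top 74 mm above the bench.
- crank (a joint): angle of the crank, rad: 0 to 0.4 at the start (lift down), growing anticlockwise seen from above. 12.57 (two full turns) raises the plate by 30 mm; the hard stop is at 12.7. It stays where it is left; about 4 N at the grip turns it.
- bar_centre (a point): middle of the orange lock bar: a round bar, 16 mm diameter, 140 mm long (its z), that stands in a yellow socket on the lift's base in the way of the crank's arm (45 mm from the crank axis, on the robot's side), so the crank cannot make a turn until it is out. Its foot is 20 mm above the bench; the socket, 22 mm square inside, is 35 mm deep, its mouth 55 mm above the bench. It pulls straight up with no resistance. About 0.09 kg.
- cup_mouth (a point): centre of the mouth of a heavy green cup (0.6 kg, stands loose), 62 mm above the bench; 90 mm across at the rim, narrower below, wall 4 mm, inner floor about 5 mm above the bench.
- jar: bystander: small amber jar, 60 mm across, 70 mm high; origin under its middle.
- tape: bystander: yellow tape measure, 60 x 35 x 60 mm; origin under its middle.
- spray: bystander: yellow spray can, 60 mm across, 180 mm high; origin under its middle.
Things that resemble listed ones, but are neither listed nor needed, are in the scene too. Leave any blue look-alike of the part that bears tee_centre alone.

How it is judged:
By the outcome, as a careful person would: the job done as asked, in the order asked, and still so for the second after the job is handed in, with the robot touching nothing.
Of knee, step, taper, tee only 2 to 3 are there at a start; the rules pass over those that are not, and their reading is None.
At some moment in a run one of channel, cup may be knocked a few centimetres aside while the robot is not near it.
It also fails if it takes over 210 s, if anything falls off the work surface, if the arm or the gripper's body presses on something with over 40 N, if the wrist force passes 120 N, or if a joint passes its speed limit or range.

### The arm

A 6-joint arm with a two-finger parallel gripper is mounted at the origin on the work surface. World frame = base frame: x ahead of the robot, y to its left, z up, the work surface at z = 0. Lengths are in m, angles in rad, forces in N, time in s.
With the tool pointing down it reaches from about 0.35 to 0.775 m from the base axis. Payload 7.3 kg.
Tool frame: the origin (TCP) lies midway between the tips of the shut fingers; the grasp point (between the pads) lies robot.grasp_offset behind it (robot.grasp_offset is the distance from the TCP to the grasp point, in m); z points along the fingers, x is the direction in which the jaws open and shut, and the axes are right-handed (so a half turn about z gives the same grasp; the last joint's range is limited). The gripper opens to 92 mm and grips with 3 to 60 N. Pads are 19 mm wide; open, the fingers measure 130 mm over their backs; the gripper's body (75 mm by 190 mm) begins 47 mm behind the grasp point.
Start: joints at [1.102, 0.342, 1.524, -0, 1.275, -0.146], TCP at [0.167, 0.498, 0.227] pointing down, gripper open.
Joint ranges: [-2.53, 2.53], [-0.77, 2.02], [0.04, 2.7], [-1, 4.14], [0.28, 2.66], [-3.11, 3.11]. Speed limits (rad/s): [2.57, 2.57, 3.14, 3.14, 3.14, 3.14].

### API

Orientations are given as [roll, pitch, yaw] about the fixed x, y, z axes, in that order (R = Rz(yaw) Ry(pitch) Rx(roll)).
In Python, from cell import robot gives the robot as it stands. The module is installed in compiled form; this text tells all that it offers.
- The arm moves only by the tool move_arm, never from a script. Its argument "increments" is a list of rows, each a list of 7 numbers: the finger opening in mm, from 0 to 91.8, then the shift along the tool's x, y, z in mm, then the turn, a rotation vector about the tool's x, y, z in rad. A call has 1 to 12 rows; each row shifts and turns the pose as measured when the row begins, along the tool's axes as they then stand; what a row does not reach is not made up. A row lasts 1/8 s, in which the tool goes at most 62.5 mm and 10.7 degrees, less where a joint would pass 70% of its speed; a pose out of reach is approached as far as the arm can. A call is refused whole if a number of a shift passes 62.5 or a number of a turn 0.188, either way. A call with a gripper value outside its range is refused whole. The fingers move at their own pace and stop on an object; "newtons" is the grip in N (left out, the last holds). Time passes only in rows, so rows that do not move let the fingers close. It gives the time, the measured TCP pose, the force and the opening at its end, in the units of the state.
- robot.observe(): the state, without advancing time (a new reading comes with each control period).
- robot.read_camera(name): name is "scene" or "top"; returns a dict with "img" (480x640x3 uint8, red, green, blue), "fx", "fy", "cx", "cy" (pixels), "T" (4x4, takes a point from camera to world coordinates). Camera axes: x right, y down, z forward; pixel columns grow to the right and rows downward; lengths in m; the calibration is good to about 2 mm. A picture is of the moment at which its call begins. There is no depth.
- robot.hand_in(): hands the job in, once; it reports no verdict.
Trained networks look in the newest picture that a camera, given by its name, has taken for a name from the list of things; names that differ only in an ending like _2 or _b are one class to them, and where a whole thing is asked for, a point or a joint stands for the part that bears it (a point fixed in the world has none). Each returns a list of dicts, best first, with "conf" (0 to 1); they miss things now and then, are a little off and sometimes report something else, mostly with a low value. They report only what shows in the picture. A call takes as long as a camera call. They do not tell look-alikes from the thing itself.
- robot.look_for(thing, camera): "rect" ([left, top, width, height] in pixels, round what is visible of it).
The state is a dict: "time": time; "qpos": joint angles; "qvel": joint speeds; "joint_efforts": joint torques, N m; "tool_pos": TCP position; "tool_rot": TCP orientation; "contact_force": force on the tool from outside, world axes, zero at the start; "torque": the same for the moment, N m; "opening": finger opening in m.
Only numpy, scipy, OpenCV 4.12 (cv2) and the standard library are available. Lean on these libraries where they do the work, as an engineer would, in place of code of your own. Each camera call takes 0.05 s, during which the arm holds its last target.

## Working session

There is one attempt and no reset: what is moved stays moved. The work goes in short steps, Python scripts to look and compute and a tool call to move; the robot and the scene stay as the last step left them, time stands still between calls to the robot, and variables do not carry over. Pictures are saved under pics/ and viewed, and the job is handed in when it is done.

Besides the shell and the picture viewer there is one more tool, called after "Call:" as name(argument=value, ...) on one line, values as JSON. move_arm: Moves the arm, as the interface text tells. Its arguments: {"type":"object","properties":{"increments":{"type":"array"},"newtons":{"type":"number"}},"required":["increments"]}

```bash
ls; mkdir -p pics
python3 - <<'E'
from cell import robot
import cv2
print(robot.observe()); print(robot.grasp_offset)
for n in ("scene","top"):
    c=robot.read_camera(n); cv2.imwrite(f"pics/{n}0.png",c["img"][:,:,::-1]); print(n,c["fx"],c["fy"],c["cx"],c["cy"],c["T"])
for t in ["channel_centre","knee_centre","step_centre","taper_centre","tee_centre","plate_top","crank_grip","bar_centre","cup_mouth","jar","tape","spray"]:
    for n in ("scene","top"):
        print(t,n,[( [round(v) for v in d["rect"]],round(d["conf"],2)) for d in robot.look_for(t,n)][:4])
print(robot.observe()["time"])
E
```

```text
pics
{'time': 0.0, 'qpos': array([ 1.10198281e+00,  3.42711303e-01,  1.52502982e+00,  5.80429734e-06,
        1.27539164e+00, -1.46025925e-01]), 'qvel': array([ 0.0001202 ,  0.00159574, -0.00284609,  0.00090834,  0.00200455,
       -0.00060807]), 'joint_efforts': array([ 3.38709706e-04, -4.31247282e+01, -2.44213307e+01,  7.18036084e-02,
        5.60969696e-02, -1.34590896e-04]), 'tool_pos': array([0.16633834, 0.49751888, 0.22604642]), 'tool_rot': array([-3.14136306e+00,  1.52291037e-03,  1.24800722e+00]), 'contact_force': array([-0.43388034,  0.05346677,  0.5436801 ]), 'torque': array([ 0.00881801, -0.02468315, -0.03891953]), 'opening': 0.09189709816103515}
0.0188
scene 485.5566355062875 485.5566355062875 331.95522521973703 251.69270767909615 [[ 0.30633561  0.68008977 -0.66606035  1.12189605]
 [ 0.95192157 -0.21741975  0.21581006 -0.24997834]
 [ 0.00195554 -0.70014752 -0.71399553  0.69118705]
 [ 0.          0.          0.          1.        ]]
top 460.9343557177063 460.9343557177063 317.2071777375412 243.37645818740666 [[ 0.02591831 -0.98956239  0.14175514  0.44402424]
 [-0.99957435 
[... 647 characters left out ...]
133, 150, 85, 91], 0.57)]
crank_grip scene [([429, 165, 36, 41], 0.77), ([438, 228, 122, 86], 0.67)]
crank_grip top [([139, 291, 56, 14], 0.81)]
bar_centre scene [([414, 149, 18, 48], 0.85)]
bar_centre top [([163, 316, 32, 12], 0.68), ([378, 300, 59, 50], 0.39)]
cup_mouth scene [([251, 310, 57, 60], 0.71), ([166, 373, 30, 57], 0.68)]
cup_mouth top [([369, 167, 45, 46], 0.83)]
jar scene [([339, 310, 38, 50], 0.85), ([161, 373, 36, 56], 0.31)]
jar top [([310, 156, 29, 34], 0.67), ([141, 292, 52, 18], 0.27)]
tape scene [([165, 375, 30, 53], 0.97)]
tape top [([459, 149, 28, 39], 0.94)]
spray scene [([429, 299, 61, 101], 0.58)]
spray top [([137, 291, 54, 19], 0.68), ([244, 74, 44, 69], 0.64)]
1.3
```

View pics/scene0.png

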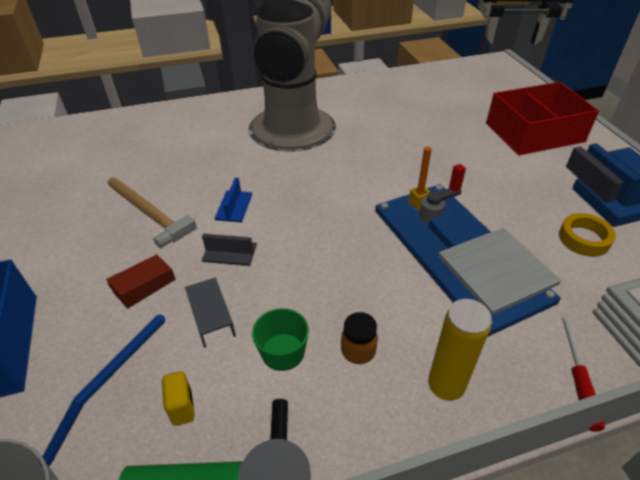

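View pics/top0.png

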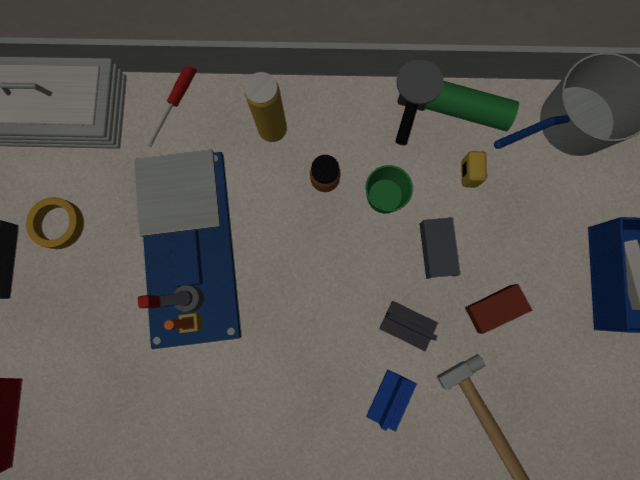

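The bench holds the channel (top 440,248), the taper (499,309) and a dark tee (409,326). The blue tee at (392,400) is a look-alike, and there is no knee or step. The cup is at (389,189), and the crank's bar and grip are at (185,322) and (150,301). Next I'll fit poses from silhouettes in both views.

```bash
cat > h.py <<'E'
import numpy as np, cv2
from scipy.optimize import minimize
from cell import robot
def cam(n): return robot.read_camera(n)
def proj(c,P):
    P=np.atleast_2d(P); T=c["T"]; q=(P-T[:3,3])@T[:3,:3]
    return np.c_[q[:,0]/q[:,2]*c["fx"]+c["cx"], q[:,1]/q[:,2]*c["fy"]+c["cy"]]
def ray(c,u,v,z):
    T=c["T"]; d=T[:3,:3]@np.array([(u-c["cx"])/c["fx"],(v-c["cy"])/c["fy"],1.]); s=(z-T[2,3])/d[2]
    return T[:3,3]+s*d
def box(x0,x1,y0,y1,z0,z1):
    return np.array([[x,y,z] for x in(x0,x1) for y in(y0,y1) for z in(z0,z1)],float)/1000
tap=np.array([[x,y,z] for y in(-27,27) for x,z in((-50,0),(50,0),(-50,30),(50,38.7))],float)/1000
L=55;
MOD={"channel":[box(-55,55,-28,28,0,40)],"taper":[tap],
 "tee":[box(-48,48,-30,30,0,8),box(-48,48,-5,5,0,46)],
 "plate":[box(-75,75,-75,75,-6,0)]}
def sil(c,parts,x,y,yaw,z0=0,S=4):
    m=np.zeros((480*S//S*1*S,640*S),np.uint8)
    R=np.array([[np.cos(yaw),-np.sin(yaw),0],[np.sin(yaw),np.cos(yaw),0],[0,0,1]])
    for p in parts:
        q=proj(c,p@R.T+[x,y,z0]); h=cv2.convexHull(((q+.5)*S*16-8).astype(np.int32))
        cv2.fillConvexPoly(m,h,1,shift=4)
    return cv2.resize(m.astype(np.float32),(640,480),interpolation=cv2.INTER_AREA)
def gc(img,rect,pad=8):
    l,t,w,h=[int(round(v)) for v in rect]; r=(max(l-pad,0),max(t-pad,0),w+2*pad,h+2*pad)
    m=np.zeros(img.shape[:2],np.uint8)
    x0,y0=max(r[0]-25,0),max(r[1]-25,0); sub=np.ascontiguousarray(img[y0:r[1]+r[3]+25,x0:r[0]+r[2]+25])
    mm=np.zeros(sub.shape[:2],np.uint8)
    cv2.grabCut(sub,mm,(r[0]-x0,r[1]-y0,r[2],r[3]),np.zeros((1,65)),np.zeros((1,65)),5,cv2.GC_INIT_WITH_RECT)
    m[y0:y0+sub.shape[0],x0:x0+sub.shape[1]]=(mm&1)
    return m
def fit(obj,views,init,z0=0):
    """views: list of (cam,mask)"""
    def cost(p):
        s=0
        for c,m in views:
            a=sil(c,MOD[obj],p[0],p[1],p[2],z0); s+=np.abs(a-m).sum()/max(m.sum(),1)
        return s
    best=None
    for yaw in init[2]:
        r=minimize(cost,[init[0],init[1],yaw],method="Nelder-Mead",options=dict(initial_simplex=[[init[0],init[1],yaw],[init[0]+.01,init[1],yaw],[init[0],init[1]+.01,yaw],[init[0],init[1],yaw+.15]],xatol=1e-4,fatol=1e-4,maxiter=150))
        if best is None or r.fun<best.fun: best=r
    return best
E
cat > fit1.py <<'E'
from h import *
C={n:cam(n) for n in("scene","top")}
R={"channel":([183,279,53,67],[421,218,39,61]),"taper":([106,252,69,58],[466,285,67,50]),"tee":([201,232,56,33],[379,300,60,51])}
for o,(rs,rt) in R.items():
    ms=gc(C["scene"]["img"],rs);mt=gc(C["top"]["img"],rt)
    ms=cv2.morphologyEx(ms,cv2.MORPH_OPEN,np.ones((3,3)))
    mt=cv2.morphologyEx(mt,cv2.MORPH_OPEN,np.ones((3,3)))
    g=ray(C["top"],rt[0]+rt[2]/2,rt[1]+rt[3]/2,.02)
    r=fit(o,[(C["scene"],ms),(C["top"],mt)],(g[0],g[1],np.arange(0,(6.2 if o=="taper" else 3.1),.5)))
    print(o,r.x,r.fun)
    for n,m,k in(("scene",ms,rs),("top",mt,rt)):
        im=C[n]["img"][:,:,::-1].copy()
        a=(sil(C[n],MOD[o],*r.x)>.5).astype(np.uint8)
        for mm,col in((m,(0,255,0)),(a,(0,0,255))):
            cs,_=cv2.findContours(mm,cv2.RETR_EXTERNAL,cv2.CHAIN_APPROX_NONE); cv2.drawContours(im,cs,-1,col,1)
        l,t,w,h=k; cr=cv2.resize(im[t-20:t+80,l-20:l+80],(400,400),interpolation=cv2.INTER_NEAREST)
        cv2.imwrite(f"pics/_{o}_{n}.png",cr)
rows=[np.hstack([cv2.resize(cv2.imread(f"pics/_{o}_{n}.png"),(260,290)) for o in R]) for n in("scene","top")]
cv2.imwrite("pics/fit1.png",np.vstack(rows))
E
python3 fit1.py
```

```text
channel [ 0.56684145 -0.29258411  3.25653164] 0.2621778891645349
taper [ 0.45434627 -0.40146639 -1.09913802] 0.049780805633496364
tee [ 0.41829768 -0.23603267  1.1430079 ] 0.06536836612999404
```

View pics/fit1.png

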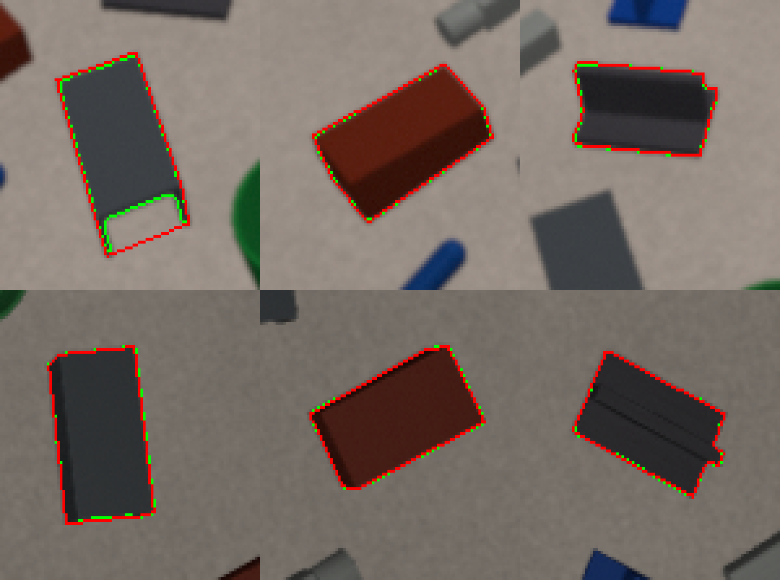

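```bash
cat > fit2.py <<'E'
from h import *
C={n:cam(n) for n in("scene","top")}
# taper flip check
rs,rt=([106,252,69,58],[466,285,67,50])
v=[(C[n],gc(C[n]["img"],r)) for n,r in(("scene",rs),("top",rt))]
for y0 in(-1.1,2.04):
    r=fit("taper",v,(.454,-.401,[y0])); print("taper",y0,r.x,r.fun)
# plate
ms=gc(C["scene"]["img"],[439,228,120,84],4);mt=gc(C["top"]["img"],[134,150,85,88],4)
ms[300:,:]*= (1)
r=fit("plate",[(C["scene"],ms),(C["top"],mt)],(.62,.2,[0.,.1]),.062); print("plate",r.x,r.fun)
x,y,w=r.x
ex=np.array([np.cos(w),np.sin(w),0]);ey=np.array([-ex[1],ex[0],0])
ax=np.array([x,y,.110])-.2*ex
bar=ax-.045*ex; print("axis",ax,"bar?",bar)
tiles=[]
for n,m in(("scene",ms),("top",mt)):
    c=C[n]; im=c["img"][:,:,::-1].copy()
    a=(sil(c,MOD["plate"],x,y,w,.062)>.5).astype(np.uint8)
    for mm,col in((m,(0,255,0)),(a,(0,0,255))):
        cs,_=cv2.findContours(mm,cv2.RETR_EXTERNAL,cv2.CHAIN_APPROX_NONE); cv2.drawContours(im,cs,-1,col,1)
    for p,col in((ax,(255,255,0)),([*bar[:2],.16],(255,0,255)),([*bar[:2],.055],(255,0,255))):
        q=proj(c,p)[0]; cv2.drawMarker(im,tuple(int(round(k)) for k in q),col,cv2.MARKER_CROSS,5)
    l,t=(370,130) if n=="scene" else (90,140)
    tiles.append(cv2.resize(im[t:t+220,l:l+200],(400,440),interpolation=cv2.INTER_NEAREST))
cv2.imwrite("pics/fit2.png",np.hstack(tiles))
# grip candidates
for a in np.arange(0,6.3,.3):
    pass
def redtop(n,lo):
    h=cv2.cvtColor(C[n]["img"],cv2.COLOR_RGB2HSV); return h
E
python3 fit2.py
```

```text
taper -1.1 [ 0.45435433 -0.40146519 -1.09912748] 0.05017857502416237
taper 2.04 [ 0.45486128 -0.40254147  2.02106077] 0.1224268962427513
plate [0.65639261 0.21015989 0.15315629] 0.09732280622735591
axis [0.45873371 0.17964825 0.11      ] bar? [0.41426046 0.17278313 0.11      ]
```

View pics/fit2.png

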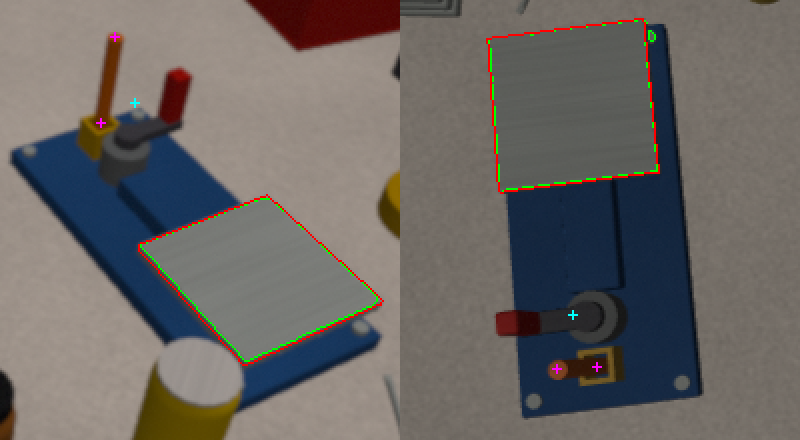

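```bash
cat > fit3.py <<'E'
from h import *
C={n:cam(n) for n in("scene","top")}
ax=np.array([0.4587,0.1796]); w=.1532
MOD["post"]=[box(-10,10,-10,10,76,130)]
V=[]
for n,r in(("scene",(445,160,25,32)),("top",(136,293,24,16))):
    im=C[n]["img"]; h=cv2.cvtColor(im,cv2.COLOR_RGB2HSV)
    m=(((h[...,0]<8)|(h[...,0]>172))&(h[...,1]>150)&(h[...,2]>50)).astype(np.uint8)
    k=np.zeros_like(m); k[r[1]-6:r[1]+r[3]+6,r[0]-6:r[0]+r[2]+6]=1; m*=k; print(n,m.sum()); V.append((C[n],m))
def cost(a):
    p=ax+.05*np.array([np.cos(a),np.sin(a)])
    return sum(np.abs(sil(c,MOD["post"],p[0],p[1],a)-m).sum()/m.sum() for c,m in V)
A=np.arange(-3.14,3.14,.02); f=[cost(a) for a in A]; a=A[int(np.argmin(f))]
print("grip world yaw",a,"rel lift",a-w,min(f),"pos",ax+.05*np.array([np.cos(a),np.sin(a)]))
g=None
r=fit("post",V,(ax[0]+.05*np.cos(a),ax[1]+.05*np.sin(a),[a])); print("free fit",r.x,r.fun)
# cup
MOD["cup"]=[np.array([[rr*np.cos(t),rr*np.sin(t),z] for t in np.arange(0,6.28,.2) for rr,z in((.045,.062),(.036,0))])]
c=C["top"]; m1=gc(c["img"],[367,166,46,48]); m0=gc(C["scene"]["img"],[252,311,57,57])
r=fit("cup",[(c,m1),(C["scene"],m0)],(.65,-.21,[0.])); print("cup",r.x,r.fun)
for n,o,q in(("jar",(325,172),.035),("tape",(474,169),.03),("spray",(275,125),0.02)): print(n,ray(c,*o,q))
E
python3 fit3.py
cat > plan.py <<'E'
from h import *
from scipy.spatial.transform import Rotation as Ro
def Rt(yaw,tilt=0.):  # tilt about tool x
    return Ro.from_euler("z",yaw)*Ro.from_euler("x",np.pi)*Ro.from_euler("x",tilt)
def cur():
    s=robot.observe(); return s["tool_pos"],Ro.from_euler("xyz",s["tool_rot"]),s
def rows(p,R,p1,R1,n=None,vm=55,wm=.17):
    """straight rows"""
    rv=(R.inv()*R1).as_rotvec(); d=np.linalg.norm(p1-p)*1000
    if n is None: n=max(1,int(np.ceil(max(d/vm,np.linalg.norm(rv)/wm))))
    out=[]
    for k in range(n):
        Rk=R*Ro.from_rotvec(rv*k/n); out.append(np.r_[Rk.inv().apply((p1-p)*1000/n),rv/n])
    return np.array(out)
def show(p1,R1,n=None,**k):
    p,R,s=cur(); p1=np.array(p1,float); r=rows(p,R,p1,R1,n,**k)
    print("t",round(s["time"],2),"pos",np.round(p,4),"rot",np.round(s["tool_rot"],3),"F",np.round(s["contact_force"],1),"open",round(s["opening"],4),"q6",round(s["qpos"][5],2))
    for x in r: print("[",", ".join(f"{v:.1f}" for v in x[:3]),",",", ".join(f"{v:.3f}" for v in x[3:]),"]")
E
python3 -c "
from plan import *
show([.567,-.293,.227],Rt(1.686))"
```

```text
scene 273
top 125
grip world yaw 1.7400000000000042 rel lift 1.5868000000000042 1.8834835164835164 pos [0.45028013 0.22888596]
free fit [0.45064557 0.22907981 1.55323201] 1.7446318681318682
cup [ 0.67303537 -0.19019275 -0.386715  ] 0.04869500360160771
jar [ 0.70856977 -0.07015078  0.035     ]
tape [ 0.72246284 -0.35999477  0.03      ]
spray [0.80850901 0.03263588 0.02      ]
t 1.6 pos [0.1665 0.4979 0.2267] rot [-3.142 -0.     1.248] F [-0.5  0.1  0.1] open 0.0918 q6 -0.15
[ -36.6, 37.1, -0.0 , 0.000, -0.000, -0.026 ]
[ -37.6, 36.1, -0.0 , 0.000, -0.000, -0.026 ]
[ -38.5, 35.2, -0.0 , 0.000, -0.000, -0.026 ]
[ -39.4, 34.2, -0.0 , 0.000, -0.000, -0.026 ]
[ -40.3, 33.1, -0.0 , 0.000, -0.000, -0.026 ]
[ -41.1, 32.1, -0.0 , 0.000, -0.000, -0.026 ]
[ -41.9, 31.0, -0.0 , 0.000, -0.000, -0.026 ]
[ -42.7, 29.9, -0.0 , 0.000, -0.000, -0.026 ]
[ -43.5, 28.8, -0.0 , 0.000, -0.000, -0.026 ]
[ -44.2, 27.7, -0.0 , 0.000, -0.000, -0.026 ]
[ -44.9, 26.5, -0.0 , 0.000, -0.000, -0.026 ]
[ -45.6, 25.4, -0.0 , 0.000, -0.000, -0.026 ]
[ -46.2, 24.2, -0.0 , 0.000, -0.000, -0.026 ]
[ -46.8, 23.0, -0.0 , 0.000, -0.000, -0.026 ]
[ -47.4, 21.8, -0.0 , 0.000, -0.000, -0.026 ]
[ -47.9, 20.6, -0.0 , 0.000, -0.000, -0.026 ]
[ -48.4, 19.3, -0.0 , 0.000, -0.000, -0.026 ]
```

Call:
move_arm(increments=[[80, -37, 37, 0, 0, 0, -0.026], [80, -38, 36, 0, 0, 0, -0.026], [80, -38, 35, 0, 0, 0, -0.026], [80, -39, 34, 0, 0, 0, -0.026], [80, -40, 33, 0, 0, 0, -0.026], [80, -41, 32, 0, 0, 0, -0.026], [80, -42, 31, 0, 0, 0, -0.026], [80, -43, 30, 0, 0, 0, -0.026], [80, -43, 29, 0, 0, 0, -0.026], [80, -44, 28, 0, 0, 0, -0.026], [80, -45, 27, 0, 0, 0, -0.026], [80, -46, 25, 0, 0, 0, -0.026]])

```text
time: 3.1
tool_pos: [0.4619, -0.0721, 0.2286]
tool_rot: [3.132, -0.003, 1.577]
contact_force: [0.9, 0.6, 0.6]
opening: 0.08
```

```bash
python3 -c "
from plan import *
show([.567,-.293,.11],Rt(1.686))"
```

```text
t 3.1 pos [ 0.4619 -0.0721  0.2286] rot [ 3.132e+00 -3.000e-03  1.577e+00] F [0.9 0.6 0.6] open 0.08 q6 -1.9
[ -44.4, 20.5, 23.8 , 0.002, -0.001, -0.022 ]
[ -44.8, 19.6, 23.8 , 0.002, -0.001, -0.022 ]
[ -45.2, 18.7, 23.7 , 0.002, -0.001, -0.022 ]
[ -45.6, 17.7, 23.7 , 0.002, -0.001, -0.022 ]
[ -46.0, 16.8, 23.7 , 0.002, -0.001, -0.022 ]
```

Call:
move_arm(increments=[[80, -44, 20, 10, 0, 0, -0.022], [80, -45, 20, 10, 0, 0, -0.022], [80, -45, 19, 20, 0, 0, -0.022], [80, -46, 18, 20, 0, 0, -0.022], [80, -46, 17, 24, 0, 0, -0.022], [80, 0, 0, 5, 0, 0, 0]])

```text
time: 3.85
tool_pos: [0.5724, -0.3049, 0.137]
tool_rot: [3.129, -0.001, 1.686]
contact_force: [-0.8, 1.3, -0.1]
opening: 0.0802
```

Run:
```python
from plan import *
show([.567,-.2928,.012],Rt(1.686),vm=40)
C={n:cam(n) for n in("scene","top")}
print(robot.look_for("channel_centre","scene")[:1],robot.look_for("channel_centre","top")[:1])
cv2.imwrite("pics/s1.png",C["scene"]["img"][:,:,::-1]);cv2.imwrite("pics/t1.png",C["top"]["img"][:,:,::-1])
```

```text
t 3.85 pos [ 0.5724 -0.3049  0.137 ] rot [ 3.129e+00 -1.000e-03  1.686e+00] F [-0.8  1.3 -0.1] open 0.0802 q6 -2.3
[ 3.1, -1.4, 31.2 , 0.003, -0.000, 0.000 ]
[ 3.1, -1.3, 31.2 , 0.003, -0.000, 0.000 ]
[ 3.1, -1.2, 31.2 , 0.003, -0.000, 0.000 ]
[ 3.1, -1.1, 31.2 , 0.003, -0.000, 0.000 ]
[{'rect': [185.7, 279.6, 49.9, 65.4], 'conf': 0.94}] [{'rect': [425.6, 259.4, 12.4, 12.8], 'conf': 0.54}]
```

View pics/s1.png

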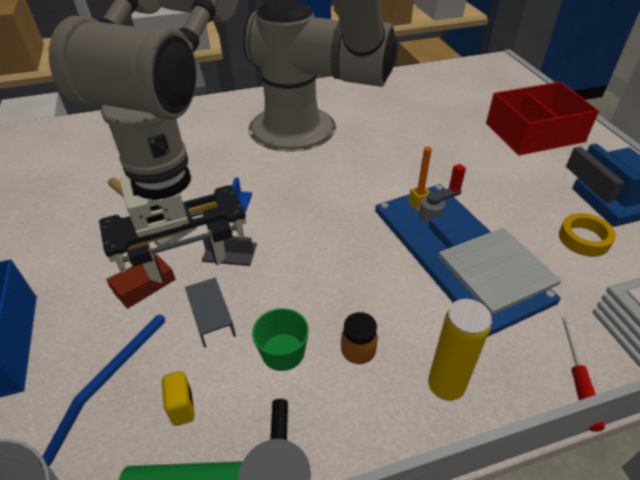

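The channel has not moved, and its image at (186,280) is the same as before. I'm descending.

Call:
move_arm(increments=[[80, 6, -3, 15, 0.006, 0, 0], [80, 4, -1, 25, 0.003, 0, 0], [80, 2, -1, 25, 0.003, 0, 0], [80, 0, 0, 15, 0, 0, 0]])

```text
time: 4.55
tool_pos: [0.5678, -0.2859, 0.0625]
tool_rot: [3.133, 0.006, 1.694]
contact_force: [-0.1, 0.9, -0.2]
opening: 0.08
```

```bash
python3 -c "
from plan import *
show([.567,-.2928,.012],Rt(1.686),vm=20)"
```

```text
t 4.55 pos [ 0.5678 -0.2859  0.0625] rot [3.133 0.006 1.694] F [-0.1  0.9 -0.2] open 0.08 q6 -2.28
[ -2.2, -0.7, 16.8 , 0.003, 0.002, 0.003 ]
[ -2.2, -0.6, 16.8 , 0.003, 0.002, 0.003 ]
[ -2.2, -0.6, 16.8 , 0.003, 0.002, 0.003 ]
```

Call:
move_arm(increments=[[80, -5, -1, 8, 0.004, 0.003, 0.004], [80, -2, 0, 18, 0.003, 0.002, 0.003], [80, 0, 0, 14, 0, 0, 0], [80, 0, 0, 4, 0, 0, 0]])

```text
time: 5.05
tool_pos: [0.568, -0.293, 0.0161]
tool_rot: [3.14, 0.001, 1.687]
contact_force: [0.2, 1.5, -0.6]
opening: 0.0798
```

```bash
python3 -c "
from plan import *
show([.567,-.2928,.012],Rt(1.686),vm=20)"
```

```text
t 5.05 pos [ 0.568  -0.293   0.0161] rot [3.140e+00 1.000e-03 1.687e+00] F [ 0.2  1.5 -0.6] open 0.0798 q6 -2.28
[ 0.4, -1.0, 4.1 , 0.001, 0.001, 0.001 ]
```

Close to grip.

Call:
move_arm(increments=[[80, 0, -1, 4, 0, 0, 0], [50, 0, 0, 0, 0, 0, 0], [50, 0, 0, 0, 0, 0, 0], [50, 0, 0, 0, 0, 0, 0], [50, 0, 0, 0, 0, 0, 0]], newtons=25)

```text
time: 5.68
tool_pos: [0.5674, -0.2935, 0.0126]
tool_rot: [3.139, 0.002, 1.687]
contact_force: [0.2, 0.3, -2.8]
opening: 0.0559
```

```bash
python3 -c "
from plan import *
show([.567,-.2928,.14],Rt(1.686),vm=20)"
```

```text
t 5.67 pos [ 0.5674 -0.2935  0.0126] rot [3.139e+00 2.000e-03 1.687e+00] F [ 0.2  0.3 -2.8] open 0.0559 q6 -2.28
[ 0.1, 0.0, -18.2 , 0.000, 0.000, 0.000 ]
[ 0.1, -0.0, -18.2 , 0.000, 0.000, 0.000 ]
[ 0.1, -0.0, -18.2 , 0.000, 0.000, 0.000 ]
[ 0.1, -0.0, -18.2 , 0.000, 0.000, 0.000 ]
[ 0.1, -0.0, -18.2 , 0.000, 0.000, 0.000 ]
[ 0.1, -0.0, -18.2 , 0.000, 0.000, 0.000 ]
[ 0.1, -0.0, -18.2 , 0.000, 0.000, 0.000 ]
```

Call:
move_arm(increments=[[50, 0, 0, -15, 0, 0, 0], [50, 0, 0, -25, 0, 0, 0], [50, 0, 0, -40, 0, 0, 0], [50, 0, 0, -40, 0, 0, 0], [50, 0, 0, -20, 0, 0, 0], [50, 0, 0, 0, 0, 0, 0]])

```text
time: 6.42
tool_pos: [0.5662, -0.2927, 0.1599]
tool_rot: [3.14, 0.001, 1.687]
contact_force: [0.0, -0.2, -3.2]
opening: 0.0558
```

```bash
python3 -c "
from plan import *
show([.6564,.2102,.15],Rt(1.724),vm=45)"
```

```text
t 6.42 pos [ 0.5662 -0.2927  0.1599] rot [3.140e+00 1.000e-03 1.687e+00] F [ 0.  -0.2 -3.2] open 0.0558 q6 -2.28
[ 40.8, 12.3, 0.8 , 0.000, 0.000, -0.003 ]
[ 40.7, 12.4, 0.8 , 0.000, 0.000, -0.003 ]
[ 40.7, 12.6, 0.8 , 0.000, 0.000, -0.003 ]
[ 40.6, 12.7, 0.8 , 0.000, 0.000, -0.003 ]
[ 40.6, 12.8, 0.8 , 0.000, 0.000, -0.003 ]
[ 40.6, 12.9, 0.8 , 0.000, 0.000, -0.003 ]
[ 40.5, 13.1, 0.8 , 0.000, 0.000, -0.003 ]
[ 40.5, 13.2, 0.8 , 0.000, 0.000, -0.003 ]
[ 40.4, 13.3, 0.8 , 0.000, 0.000, -0.003 ]
[ 40.4, 13.4, 0.8 , 0.000, 0.000, -0.003 ]
[ 40.4, 13.6, 0.8 , 0.000, 0.000, -0.003 ]
[ 40.3, 13.7, 0.8 , 0.000, 0.000, -0.003 ]
```

Call:
move_arm(increments=[[50, 20, 6, 0, 0, 0, -0.003], [50, 40, 12, 0, 0, 0, -0.003], [50, 41, 12, 0, 0, 0, -0.003], [50, 41, 13, 0, 0, 0, -0.003], [50, 41, 13, 0, 0, 0, -0.003], [50, 41, 13, 0, 0, 0, -0.003], [50, 41, 13, 0, 0, 0, -0.003], [50, 40, 13, 0, 0, 0, -0.003], [50, 40, 13, 0, 0, 0, -0.003], [50, 40, 13, 0, 0, 0, -0.003], [50, 30, 10, 0, 0, 0, -0.003], [50, 15, 5, 0, 0, 0, -0.003]])

```text
time: 7.92
tool_pos: [0.6346, 0.1782, 0.1451]
tool_rot: [-3.116, -0.011, 1.728]
contact_force: [0.7, -0.7, -3.1]
opening: 0.0558
```

```bash
python3 -c "
from plan import *
show([.6564,.2102,.10],Rt(1.724),vm=20)"
```

```text
t 7.92 pos [0.6346 0.1782 0.1451] rot [-3.116 -0.011  1.728] F [ 0.7 -0.7 -3.1] open 0.0558 q6 -1.58
[ 9.2, 9.2, 14.9 , -0.008, -0.004, 0.001 ]
[ 9.3, 9.1, 14.9 , -0.008, -0.004, 0.001 ]
[ 9.4, 8.9, 15.0 , -0.008, -0.004, 0.001 ]
```

Call:
move_arm(increments=[[50, 6, 9, 5, -0.01, -0.005, 0], [50, 9, 9, 10, -0.01, -0.005, 0], [50, 6, 4, 10, 0, 0, 0], [50, 0, 0, 10, 0, 0, 0], [50, 0, 0, 0, 0, 0, 0]])

```text
time: 8.55
tool_pos: [0.6524, 0.2019, 0.1044]
tool_rot: [-3.132, 0.001, 1.726]
contact_force: [0.4, -0.2, -4.0]
opening: 0.0559
```

```bash
python3 -c "
from plan import *
show([.6564,.2102,.080],Rt(1.724),vm=10)"
```

```text
t 8.55 pos [0.6524 0.2019 0.1044] rot [-3.132e+00  1.000e-03  1.726e+00] F [ 0.4 -0.2 -4. ] open 0.0559 q6 -1.54
[ 2.5, 1.8, 8.1 , -0.003, 0.000, 0.001 ]
[ 2.5, 1.8, 8.1 , -0.003, 0.000, 0.001 ]
[ 2.5, 1.8, 8.1 , -0.003, 0.000, 0.001 ]
```

Call:
move_arm(increments=[[50, 4, 3, 6, -0.004, 0, 0.001], [50, 3, 2, 8, -0.003, 0, 0.001], [50, 1, 1, 5, -0.002, 0, 0], [50, 0, 0, 2, 0, 0, 0], [50, 0, 0, 0, 0, 0, 0]])

```text
time: 9.18
tool_pos: [0.6578, 0.2105, 0.0827]
tool_rot: [3.14, 0.001, 1.723]
contact_force: [-0.3, 0.8, -3.2]
opening: 0.0558
```

Run:
```python
from plan import *
show([.6564,.2102,.0756],Rt(1.724),vm=10)
C={n:cam(n) for n in("scene","top")}
a=C["scene"]["img"][180:360,380:620,::-1];b=C["top"]["img"][100:280,80:320,::-1]
cv2.imwrite("pics/p2.png",cv2.resize(np.hstack([a,b]),(800,300)))
```

```text
t 9.18 pos [0.6578 0.2105 0.0827] rot [3.140e+00 1.000e-03 1.723e+00] F [-0.3  0.8 -3.2] open 0.0558 q6 -1.52
[ -0.1, -1.4, 7.1 , 0.002, 0.001, -0.001 ]
```

View pics/p2.png

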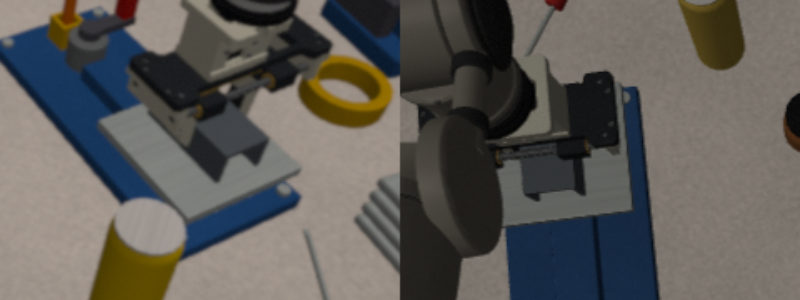

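The channel is held level over the plate, centred, and about 8 mm above it. I'm lowering until contact.

Call:
move_arm(increments=[[50, 0, -1.5, 4, 0, 0, 0], [50, 0, 0, 3, 0, 0, 0], [50, 0, 0, 2, 0, 0, 0], [50, 0, 0, 0, 0, 0, 0]])

```text
time: 9.78
tool_pos: [0.6568, 0.2103, 0.075]
tool_rot: [3.138, 0.001, 1.723]
contact_force: [-0.0, 0.5, -2.9]
opening: 0.056
```

Call:
move_arm(increments=[[50, 0, 0, 1.5, 0, 0, 0], [50, 0, 0, 0, 0, 0, 0]])

```text
time: 10.02
tool_pos: [0.6569, 0.2103, 0.0751]
tool_rot: [3.137, 0.001, 1.723]
contact_force: [0.1, 0.2, -2.7]
opening: 0.0561
```

Call:
move_arm(increments=[[50, 0, 0, 2.5, 0, 0, 0], [50, 0, 0, 1, 0, 0, 0]])

```text
time: 10.28
tool_pos: [0.6571, 0.2103, 0.0749]
tool_rot: [3.135, 0.001, 1.723]
contact_force: [-1.8, -0.1, 2.0]
opening: 0.0556
```

Contact: the z force went from −3 to +2. Releasing and lifting.

Call:
move_arm(increments=[[75, 0, 0, 0, 0, 0, 0], [75, 0, 0, 0, 0, 0, 0], [75, 0, 0, -3, 0.005, 0, 0], [75, 0, 0, -15, 0, 0, 0], [75, 0, 0, -35, 0, 0, 0], [75, 0, 0, -40, 0, 0, 0], [75, 0, 0, -30, 0, 0, 0], [75, 0, 0, 0, 0, 0, 0]])

```text
time: 11.28
tool_pos: [0.6584, 0.2106, 0.2057]
tool_rot: [3.135, 0.001, 1.723]
contact_force: [0.7, 1.4, -0.0]
opening: 0.0752
```

```bash
python3 -c "
from plan import *
show([.4544,-.4015,.17],Rt(.472),vm=50)"
```

```text
t 11.28 pos [0.6584 0.2106 0.2057] rot [3.135e+00 1.000e-03 1.723e+00] F [ 0.7  1.4 -0. ] open 0.0752 q6 -1.52
[ -44.2, -22.7, 2.6 , 0.000, -0.000, 0.096 ]
[ -46.1, -18.3, 2.6 , 0.000, -0.000, 0.096 ]
[ -47.7, -13.8, 2.7 , 0.000, -0.000, 0.096 ]
[ -48.8, -9.2, 2.7 , 0.000, -0.000, 0.096 ]
[ -49.4, -4.4, 2.7 , 0.000, -0.000, 0.096 ]
[ -49.6, 0.3, 2.7 , 0.000, -0.000, 0.096 ]
[ -49.4, 5.1, 2.7 , 0.000, -0.000, 0.096 ]
[ -48.6, 9.8, 2.7 , 0.000, -0.000, 0.096 ]
[ -47.5, 14.5, 2.7 , 0.000, -0.000, 0.096 ]
[ -45.9, 19.0, 2.7 , 0.000, -0.000, 0.096 ]
[ -43.8, 23.3, 2.8 , 0.000, -0.000, 0.096 ]
[ -41.4, 27.4, 2.8 , 0.000, -0.000, 0.096 ]
[ -38.6, 31.2, 2.7 , 0.000, -0.000, 0.096 ]
```

Call:
move_arm(increments=[[80, -44, -23, 2, 0, 0, 0.096], [80, -46, -18, 2, 0, 0, 0.096], [80, -48, -14, 2, 0, 0, 0.096], [80, -49, -9, 2, 0, 0, 0.096], [80, -49, -4, 2, 0, 0, 0.096], [80, -50, 0, 2, 0, 0, 0.096], [80, -49, 5, 2, 0, 0, 0.096], [80, -49, 10, 2, 0, 0, 0.096], [80, -47, 14, 2, 0, 0, 0.096], [80, -46, 19, 2, 0, 0, 0.096], [80, -44, 23, 2, 0, 0, 0.096], [80, -30, 20, 2, 0, 0, 0.08]])

```text
time: 12.78
tool_pos: [0.4558, -0.3509, 0.1695]
tool_rot: [-3.134, 0.001, 0.555]
contact_force: [0.0, 0.1, 0.0]
opening: 0.0798
```

```bash
cat > chk.py <<'E'
from plan import *
import sys
# fit(refit) object at bench: python chk.py obj
C={n:cam(n) for n in("scene","top")}
E
python3 - <<'E'
from plan import *
show([.4544,-.4015,.12],Rt(.472),vm=40)
C={n:cam(n) for n in("scene","top")}
# channel on plate
m=gc(C["top"]["img"],[150,160,58,65],3)
print([ (d["rect"],d["conf"]) for n in ("scene","top") for d in robot.look_for("channel_centre",n)])
print([ (d["rect"],d["conf"]) for n in ("scene","top") for d in robot.look_for("taper_centre",n)])
cv2.imwrite("pics/s3.png",C["scene"]["img"][:,:,::-1]);cv2.imwrite("pics/t3.png",C["top"]["img"][:,:,::-1])
E
```

```text
t 12.78 pos [ 0.4558 -0.3509  0.1695] rot [-3.134e+00  1.000e-03  5.550e-01] F [0.  0.1 0. ] open 0.0798 q6 -1.34
[ -13.9, 21.3, 24.6 , -0.004, 0.001, 0.041 ]
[ -13.1, 21.8, 24.7 , -0.004, 0.001, 0.041 ]
[([469.0, 226.9, 69.2, 63.3], 0.74), ([429.0, 164.1, 34.2, 40.2], 0.5), ([152.9, 155.5, 40.9, 65.7], 0.69)]
[([105.2, 252.2, 70.6, 56.8], 0.81), ([465.9, 284.1, 53.4, 49.2], 0.88)]
```

View pics/s3.png

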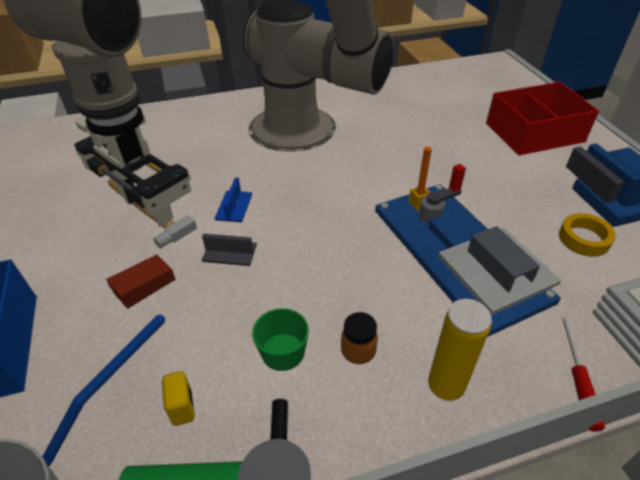

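View pics/t3.png

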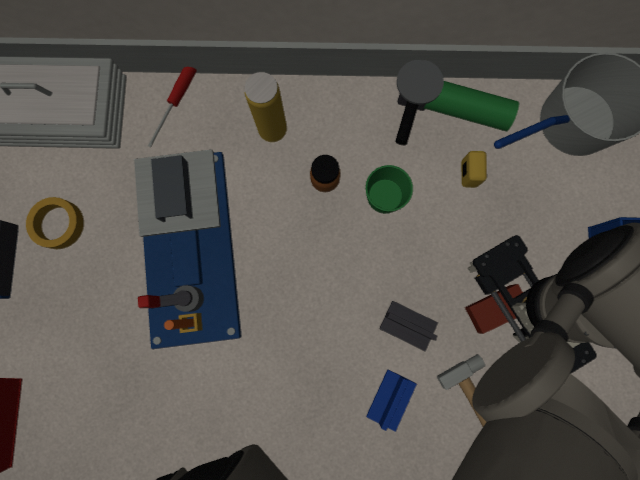

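The channel stands centred on the plate (top 171,187), and the taper hasn't moved. Next is the taper.

Run:
```python
from plan import *
C={n:cam(n) for n in("scene","top")}
v=[(C["scene"],gc(C["scene"]["img"],[469,227,69,63],2)),(C["top"],gc(C["top"]["img"],[152,154,38,65],3))]
r=fit("channel",v,(.657,.21,[.153]),.062); print(r.x,r.fun,v[0][1].sum(),v[1][1].sum())
r=fit("channel",v[1:],(.657,.21,[.153]),.062); print(r.x,r.fun)
```

```text
[0.65692198 0.21008142 0.15124541] 0.17181857140516685 2498 2248
[0.6568854  0.20989252 0.14752319] 0.06822731316725979
```

Call:
move_arm(increments=[[80, -14, 21, 10, -0.004, 0, 0.03], [80, -12, 18, 20, -0.004, 0, 0.03], [80, -4, 8, 15, 0, 0, 0.02], [80, 0, 0, 5, 0, 0, 0]])

```text
time: 13.68
tool_pos: [0.4577, -0.4059, 0.1183]
tool_rot: [3.138, 0.0, 0.481]
contact_force: [0.0, 0.6, -0.1]
opening: 0.0802
```

```bash
python3 -c "
from plan import *
show([.4544,-.4015,.050],Rt(.472),vm=20)"
```

```text
t 13.68 pos [ 0.4577 -0.4059  0.1183] rot [3.138 0.    0.481] F [ 0.   0.6 -0.1] open 0.0802 q6 -1.33
[ -0.2, -1.4, 17.1 , 0.001, 0.000, 0.002 ]
[ -0.2, -1.4, 17.1 , 0.001, 0.000, 0.002 ]
[ -0.2, -1.4, 17.1 , 0.001, 0.000, 0.002 ]
[ -0.2, -1.4, 17.1 , 0.001, 0.000, 0.002 ]
```

Call:
move_arm(increments=[[80, 0, -4, 15, 0.002, 0, 0.005], [80, 0, -2, 25, 0.001, 0, 0.004], [80, 0, 0, 25, 0, 0, 0.002], [80, 0, 0, 20, 0, 0, 0], [80, 0, 0, 5, 0, 0, 0]])

```text
time: 14.3
tool_pos: [0.4551, -0.3971, 0.0244]
tool_rot: [-3.141, -0.0, 0.472]
contact_force: [-0.5, 0.1, -0.6]
opening: 0.0803
```

```bash
python3 -c "
from plan import *
show([.4544,-.4015,.009],Rt(.472),vm=20)"
```

```text
t 14.3 pos [ 0.4551 -0.3971  0.0244] rot [-3.141 -0.     0.472] F [-0.5  0.1 -0.6] open 0.0803 q6 -1.32
[ -2.6, 3.6, 15.4 , -0.000, -0.000, -0.000 ]
```

Call:
move_arm(increments=[[80, -3, 4, 10, 0, 0, 0], [80, 0, 0, 5, 0, 0, 0], [80, 0, 0, 0, 0, 0, 0]])

```text
time: 14.68
tool_pos: [0.4547, -0.4024, 0.0095]
tool_rot: [3.14, -0.0, 0.472]
contact_force: [-0.7, -0.4, 0.1]
opening: 0.0798
```

```bash
python3 -c "
from plan import *
show([.4544,-.4015,.009],Rt(.472),vm=20)"
```

```text
t 14.68 pos [ 0.4547 -0.4024  0.0095] rot [ 3.14  -0.     0.472] F [-0.7 -0.4  0.1] open 0.0798 q6 -1.32
[ 0.1, -0.9, 0.5 , 0.001, -0.000, 0.000 ]
```

Call:
move_arm(increments=[[45, 0, -1, 0.5, 0, 0, 0], [45, 0, 0, 0, 0, 0, 0], [45, 0, 0, 0, 0, 0, 0], [45, 0, 0, 0, 0, 0, 0], [45, 0, 0, 0, 0, 0, 0]], newtons=25)

```text
time: 15.3
tool_pos: [0.4548, -0.4019, 0.0102]
tool_rot: [3.138, -0.001, 0.472]
contact_force: [-0.2, 0.4, -1.1]
opening: 0.0542
```

Call:
move_arm(increments=[[45, 0, 0, -10, 0, 0, 0], [45, 0, 0, -25, 0, 0, 0], [45, 0, 0, -40, 0, 0, 0], [45, 0, 0, -45, 0, 0, 0], [45, 0, 0, -45, 0, 0, 0], [45, 0, 0, -15, 0, 0, 0], [45, 0, 0, 0, 0, 0, 0]])

```text
time: 16.18
tool_pos: [0.4526, -0.3996, 0.1956]
tool_rot: [-3.138, 0.001, 0.472]
contact_force: [0.0, -0.1, -4.6]
opening: 0.0537
```

```bash
python3 -c "
from plan import *
show([.6568,.2100,.19],Rt(1.722),vm=45)"
```

```text
t 16.18 pos [ 0.4526 -0.3996  0.1956] rot [-3.138e+00  1.000e-03  4.720e-01] F [ 0.  -0.1 -4.6] open 0.0537 q6 -1.32
[ 30.6, -30.0, 0.5 , -0.000, -0.000, -0.083 ]
[ 33.0, -27.4, 0.4 , -0.000, -0.000, -0.083 ]
[ 35.2, -24.5, 0.4 , -0.000, -0.000, -0.083 ]
[ 37.1, -21.5, 0.4 , -0.000, -0.000, -0.083 ]
[ 38.7, -18.3, 0.4 , -0.000, -0.000, -0.083 ]
[ 40.1, -15.1, 0.4 , -0.000, -0.000, -0.083 ]
[ 41.2, -11.7, 0.4 , -0.000, -0.000, -0.083 ]
[ 42.1, -8.2, 0.4 , -0.000, -0.000, -0.083 ]
[ 42.6, -4.7, 0.4 , -0.000, -0.000, -0.083 ]
[ 42.8, -1.1, 0.4 , -0.000, -0.000, -0.083 ]
[ 42.8, 2.5, 0.4 , -0.000, -0.000, -0.083 ]
[ 42.4, 6.0, 0.4 , -0.000, -0.000, -0.083 ]
[ 41.8, 9.5, 0.4 , -0.000, -0.000, -0.083 ]
[ 40.8, 13.0, 0.4 , -0.000, -0.000, -0.083 ]
[ 39.6, 16.3, 0.4 , -0.000, -0.000, -0.083 ]
```

Call:
move_arm(increments=[[45, 20, -18, 0, 0, 0, -0.05], [45, 33, -28, 0, 0, 0, -0.083], [45, 35, -25, 0, 0, 0, -0.083], [45, 37, -22, 0, 0, 0, -0.083], [45, 39, -18, 0, 0, 0, -0.083], [45, 40, -15, 0, 0, 0, -0.083], [45, 41, -12, 0, 0, 0, -0.083], [45, 42, -8, 0, 0, 0, -0.083], [45, 43, -5, 0, 0, 0, -0.083], [45, 43, -1, 0, 0, 0, -0.083], [45, 43, 2, 0, 0, 0, -0.083], [45, 42, 6, 0, 0, 0, -0.083]])

```text
time: 17.68
tool_pos: [0.6163, 0.0848, 0.1813]
tool_rot: [-3.112, -0.009, 1.46]
contact_force: [-0.3, -1.4, -2.2]
opening: 0.054
```

```bash
python3 -c "
from plan import *
show([.6568,.2100,.19],Rt(1.722),vm=40)"
```

```text
t 17.68 pos [0.6163 0.0848 0.1813] rot [-3.112 -0.009  1.46 ] F [-0.3 -1.4 -2.2] open 0.054 q6 -1.46
[ 32.2, 6.5, -2.1 , -0.007, -0.003, -0.066 ]
[ 31.7, 8.6, -2.1 , -0.007, -0.003, -0.066 ]
[ 31.1, 10.7, -2.2 , -0.007, -0.003, -0.066 ]
[ 30.3, 12.7, -2.2 , -0.007, -0.003, -0.066 ]
```

Call:
move_arm(increments=[[45, 28, 6, -3, -0.007, -0.003, -0.06], [45, 31, 9, -3, -0.007, -0.003, -0.066], [45, 28, 11, -3, -0.007, -0.003, -0.066], [45, 16, 10, -3, -0.005, -0.003, -0.05], [45, 3, 3, 0, 0, 0, 0], [45, 0, 0, 0, 0, 0, 0]])

```text
time: 18.42
tool_pos: [0.6541, 0.197, 0.1827]
tool_rot: [-3.122, -0.0, 1.714]
contact_force: [-0.1, -1.3, -4.0]
opening: 0.0541
```

```bash
python3 -c "
from plan import *
show([.6568,.2100,.14],Rt(1.722),vm=18)"
```

```text
t 18.43 pos [0.6541 0.197  0.1827] rot [-3.122 -0.     1.714] F [-0.1 -1.3 -4. ] open 0.0541 q6 -1.53
[ 4.1, 1.8, 14.2 , -0.006, -0.000, -0.003 ]
[ 4.1, 1.7, 14.2 , -0.006, -0.000, -0.003 ]
[ 4.1, 1.6, 14.2 , -0.006, -0.000, -0.003 ]
```

Call:
move_arm(increments=[[45, 6, 2, 8, -0.008, 0, -0.004], [45, 4, 2, 14, -0.006, 0, -0.003], [45, 2, 1, 14, -0.004, 0, -0.002], [45, 0, 0, 5, 0, 0, 0], [45, 0, 0, 0, 0, 0, 0]])

```text
time: 19.05
tool_pos: [0.6558, 0.2078, 0.1369]
tool_rot: [-3.137, -0.0, 1.719]
contact_force: [0.5, -0.4, -3.5]
opening: 0.0536
```

```bash
python3 -c "
from plan import *
show([.6568,.2100,.112],Rt(1.722),vm=10)"
```

```text
t 19.05 pos [0.6558 0.2078 0.1369] rot [-3.137 -0.     1.719] F [ 0.5 -0.4 -3.5] open 0.0536 q6 -1.52
[ 0.7, 0.5, 8.3 , -0.001, -0.000, -0.001 ]
[ 0.7, 0.4, 8.3 , -0.001, -0.000, -0.001 ]
[ 0.7, 0.4, 8.3 , -0.001, -0.000, -0.001 ]
```

Call:
move_arm(increments=[[45, 1, 1, 6, -0.002, 0, -0.002], [45, 1, 0, 7, -0.001, 0, -0.001], [45, 0, 0, 4, 0, 0, 0], [45, 0, 0, 1, 0, 0, 0], [45, 0, 0, 0, 0, 0, 0]])

```text
time: 19.68
tool_pos: [0.6571, 0.21, 0.1186]
tool_rot: [3.141, -0.0, 1.722]
contact_force: [0.4, -0.1, -4.7]
opening: 0.0539
```

Run:
```python
from plan import *
show([.6568,.2100,.112],Rt(1.722),vm=10)
C={n:cam(n) for n in("scene","top")}
a=C["scene"]["img"][180:360,380:620,::-1];b=C["top"]["img"][100:280,80:320,::-1]
cv2.imwrite("pics/p4.png",cv2.resize(np.hstack([a,b]),(800,300)))
```

```text
t 19.68 pos [0.6571 0.21   0.1186] rot [ 3.141 -0.     1.722] F [ 0.4 -0.1 -4.7] open 0.0539 q6 -1.52
[ 0.0, -0.3, 6.6 , 0.001, -0.000, 0.000 ]
```

View pics/p4.png

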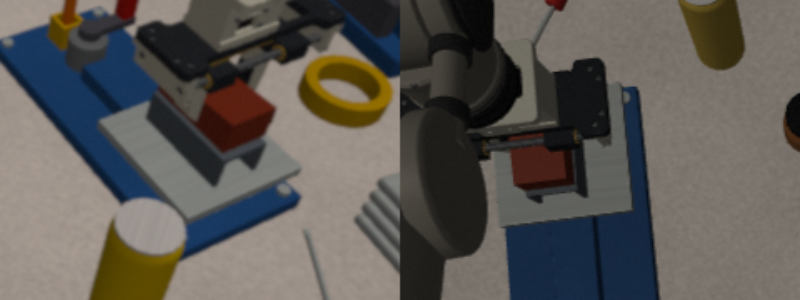

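The taper is held directly above the channel, aligned with it. Lowering.

Call:
move_arm(increments=[[45, 0, 0, 4, 0, 0, 0], [45, 0, 0, 3, 0, 0, 0], [45, 0, 0, 2, 0, 0, 0], [45, 0, 0, 1, 0, 0, 0]])

```text
time: 20.27
tool_pos: [0.6575, 0.2101, 0.1125]
tool_rot: [3.138, -0.0, 1.722]
contact_force: [-2.1, 0.4, -0.5]
opening: 0.0542
```

Call:
move_arm(increments=[[45, 0, 0, 1.5, 0, 0, 0], [45, 0, 0, 0, 0, 0, 0]])

```text
time: 20.52
tool_pos: [0.6576, 0.2101, 0.1126]
tool_rot: [3.136, -0.0, 1.722]
contact_force: [0.2, -0.3, -3.3]
opening: 0.0541
```

Call:
move_arm(increments=[[75, 0, 0, 0, 0, 0, 0], [75, 0, 0, 0, 0, 0, 0], [75, 0, 0, -3, 0, 0, 0], [75, 0, 0, -15, 0, 0, 0], [75, 0, 0, -35, 0, 0, 0], [75, 0, 0, -40, 0, 0, 0], [75, 0, 0, -30, 0, 0, 0], [75, 0, 0, 0, 0, 0, 0]])

```text
time: 21.52
tool_pos: [0.6583, 0.2102, 0.2441]
tool_rot: [3.129, -0.001, 1.722]
contact_force: [0.2, 0.8, -0.6]
opening: 0.0748
```

```bash
python3 -c "
from plan import *
show([.4183,-.2360,.19],Rt(-.428),vm=52)"
```

```text
t 21.52 pos [0.6583 0.2102 0.2441] rot [ 3.129e+00 -1.000e-03  1.722e+00] F [ 0.2  0.8 -0.6] open 0.0748 q6 -1.52
[ -31.1, -23.5, 3.9 , 0.000, -0.001, 0.165 ]
[ -34.6, -18.0, 3.9 , 0.000, -0.001, 0.165 ]
[ -37.1, -12.1, 3.9 , 0.000, -0.001, 0.165 ]
[ -38.6, -5.8, 4.0 , 0.000, -0.001, 0.165 ]
[ -39.0, 0.6, 4.0 , 0.000, -0.001, 0.165 ]
[ -38.3, 7.0, 4.1 , 0.000, -0.001, 0.165 ]
[ -36.7, 13.2, 4.1 , 0.000, -0.001, 0.165 ]
[ -34.0, 19.1, 4.1 , 0.000, -0.001, 0.165 ]
[ -30.4, 24.4, 4.2 , 0.000, -0.001, 0.165 ]
[ -25.9, 29.1, 4.2 , 0.000, -0.001, 0.165 ]
[ -20.8, 33.0, 4.2 , 0.000, -0.001, 0.165 ]
[ -15.1, 35.9, 4.2 , 0.000, -0.001, 0.165 ]
[ -8.9, 37.9, 4.2 , 0.000, -0.001, 0.165 ]
```

Call:
move_arm(increments=[[60, -31, -24, 2, 0, 0, 0.165], [60, -35, -18, 3, 0, 0, 0.165], [60, -37, -12, 3, 0, 0, 0.165], [60, -39, -6, 3, 0, 0, 0.165], [60, -39, 0, 3, 0, 0, 0.165], [50, -38, 7, 3, 0, 0, 0.165], [50, -37, 13, 3, 0, 0, 0.165], [50, -34, 19, 3, 0, 0, 0.165], [50, -30, 24, 3, 0, 0, 0.165], [50, -26, 29, 3, 0, 0, 0.165], [50, -21, 33, 3, 0, 0, 0.165], [50, -15, 36, 3, 0, 0, 0.165]])

```text
time: 23.02
tool_pos: [0.4125, -0.2038, 0.1961]
tool_rot: [-3.137, 0.001, -0.318]
contact_force: [-0.2, -0.1, -0.1]
opening: 0.05
```

Run:
```python
from plan import *
show([.4183,-.2360,.16],Rt(-.428),vm=40)
C={n:cam(n) for n in("scene","top")}
for t in("taper_centre","tee_centre","channel_centre","cup_mouth"):print(t,[ ([round(v) for v in d["rect"]],round(d["conf"],2)) for n in ("scene","top") for d in robot.look_for(t,n)])
cv2.imwrite("pics/s5.png",C["scene"]["img"][:,:,::-1]);cv2.imwrite("pics/t5.png",C["top"]["img"][:,:,::-1])
```

```text
t 23.02 pos [ 0.4125 -0.2038  0.1961] rot [-3.137e+00  1.000e-03 -3.180e-01] F [-0.2 -0.1 -0.1] open 0.05 q6 -0.31
[ 7.8, 14.5, 18.0 , -0.002, 0.001, 0.055 ]
[ 8.6, 14.0, 18.0 , -0.002, 0.001, 0.055 ]
taper_centre [([475, 212, 69, 63], 0.7), ([143, 151, 43, 64], 0.63), ([134, 150, 84, 88], 0.58), ([377, 300, 33, 38], 0.46), ([155, 156, 38, 67], 0.39)]
tee_centre [([201, 233, 58, 32], 0.82), ([216, 178, 34, 43], 0.79), ([392, 411, 10, 20], 0.68), ([379, 302, 28, 32], 0.56)]
channel_centre [([469, 239, 70, 54], 0.84), ([156, 161, 36, 60], 0.69)]
cup_mouth [([252, 310, 56, 62], 0.89), ([368, 167, 47, 46], 0.59), ([157, 160, 34, 62], 0.36)]
```

View pics/s5.png

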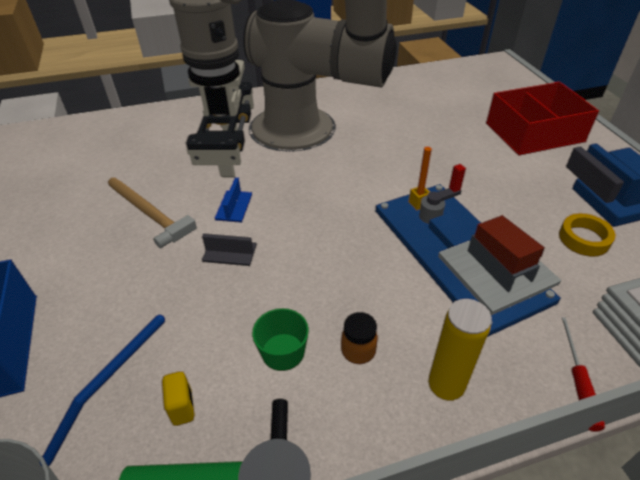

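View pics/t5.png

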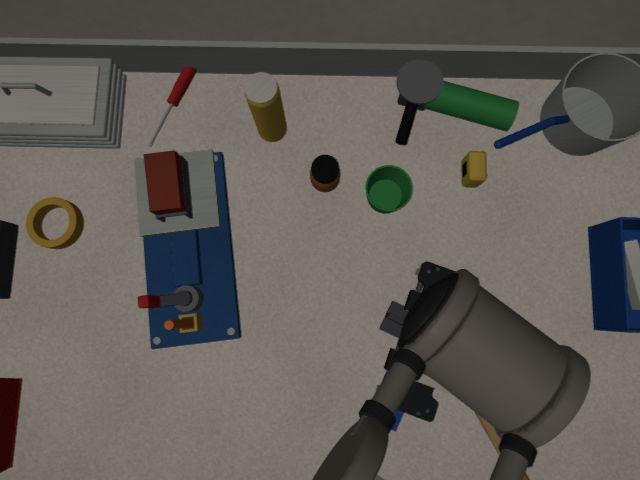

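The taper sits squarely on the channel. Descending to the tee.

Call:
move_arm(increments=[[40, 8, 14, 10, -0.002, 0, 0.05], [40, 9, 14, 18, -0.002, 0, 0.05], [40, 0, 0, 18, 0, 0, 0.01], [40, 0, 0, 18, 0, 0, 0], [40, 0, 0, 15, 0, 0, 0], [40, 0, 0, 0, 0, 0, 0]])

```text
time: 24.28
tool_pos: [0.423, -0.2386, 0.1121]
tool_rot: [3.141, -0.0, -0.431]
contact_force: [0.7, 0.5, -0.6]
opening: 0.0397
```

Run:
```python
from plan import *
show([.4183,-.2360,.08],Rt(-.428),vm=20)
C={n:cam(n) for n in("scene","top")}
v=[(C["scene"],gc(C["scene"]["img"],[475,215,69,58],2)),(C["top"],gc(C["top"]["img"],[144,150,40,64],2))]
for n in(0,1):
  h=cv2.cvtColor(v[n][0]["img"],cv2.COLOR_RGB2HSV); m=(((h[...,0]<10)|(h[...,0]>170))&(h[...,1]>130)).astype(np.uint8)
  k=np.zeros_like(m); (l,t,w,hh)=((465,205,90,80),(140,145,50,75))[n]; k[t:t+hh,l:l+w]=1; v[n]=(v[n][0],cv2.morphologyEx(m*k,cv2.MORPH_CLOSE,np.ones((5,5))))
r=fit("taper",v,(.657,.21,[.153]),.102); print(r.x,r.fun)
```

```text
t 24.27 pos [ 0.423  -0.2386  0.1121] rot [ 3.141 -0.    -0.431] F [ 0.7  0.5 -0.6] open 0.0397 q6 -0.24
[ -2.7, -0.2, 16.1 , 0.000, -0.000, -0.002 ]
[ -2.7, -0.2, 16.1 , 0.000, -0.000, -0.002 ]
[0.65679997 0.20957764 0.14698787] 0.12268037929822667
```

Call:
move_arm(increments=[[40, -5, 0, 10, 0, 0, -0.003], [40, -1, 0, 20, 0, 0, 0], [40, 0, 0, 20, 0, 0, 0], [40, 0, 0, 20, 0, 0, 0], [40, 0, 0, 5, 0, 0, 0], [40, 0, 0, 0, 0, 0, 0]])

```text
time: 25.12
tool_pos: [0.4187, -0.2375, 0.0377]
tool_rot: [3.139, -0.008, -0.428]
contact_force: [0.2, 0.0, 0.9]
opening: 0.04
```

Run:
```python
from plan import *
show([.4183,-.2360,.014],Rt(-.428),vm=20)
C={n:cam(n) for n in("scene","top")}
a=C["scene"]["img"][180:320,140:320,::-1];b=C["top"]["img"][260:400,340:520,::-1]
cv2.imwrite("pics/p6.png",cv2.resize(np.hstack([a,b]),(800,311)))
```

```text
t 25.12 pos [ 0.4187 -0.2375  0.0377] rot [ 3.139 -0.008 -0.428] F [0.2 0.  0.9] open 0.04 q6 -0.25
[ -0.6, -0.6, 11.8 , 0.001, -0.004, -0.000 ]
[ -0.5, -0.6, 11.8 , 0.001, -0.004, -0.000 ]
```

View pics/p6.png

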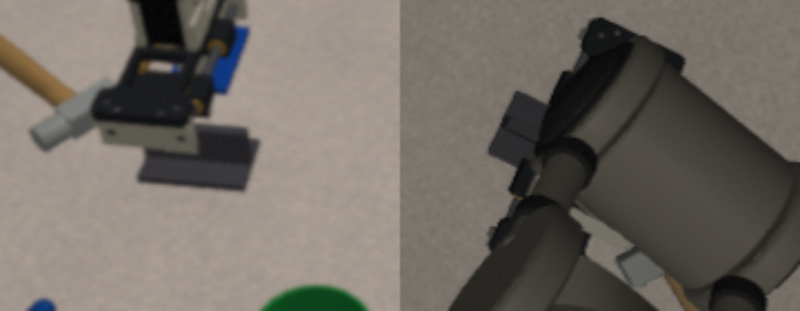

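Call:
move_arm(increments=[[40, -1, -1, 12, 0, -0.006, 0], [40, 0, 0, 10, 0, -0.002, 0], [40, 0, 0, 3, 0, 0, 0], [40, 0, 0, 0, 0, 0, 0]])

```text
time: 25.72
tool_pos: [0.4191, -0.2368, 0.0122]
tool_rot: [3.138, -0.003, -0.428]
contact_force: [0.6, 0.4, 0.1]
opening: 0.0397
```

Call:
move_arm(increments=[[40, 0, 0, -2, 0, 0, 0], [3, 0, 0, 0, 0, 0, 0], [3, 0, 0, 0, 0, 0, 0], [3, 0, 0, 0, 0, 0, 0], [3, 0, 0, 0, 0, 0, 0], [3, 0, 0, 0, 0, 0, 0]], newtons=30)

```text
time: 26.48
tool_pos: [0.4193, -0.2369, 0.015]
tool_rot: [3.138, -0.003, -0.428]
contact_force: [0.1, 0.3, -0.1]
opening: 0.0097
```

Call:
move_arm(increments=[[3, 0, 0, -10, 0, 0, 0], [3, 0, 0, -25, 0, 0, 0], [3, 0, 0, -40, 0, 0, 0], [3, 0, 0, -50, 0, 0, 0], [3, 0, 0, -50, 0, 0, 0], [3, 0, 0, -30, 0, 0, 0], [3, 0, 0, 0, 0, 0, 0]])

```text
time: 27.35
tool_pos: [0.4177, -0.2347, 0.2275]
tool_rot: [3.139, -0.0, -0.428]
contact_force: [0.5, -0.7, -3.7]
opening: 0.0098
```

```bash
python3 -c "
from plan import *
show([.6566,.2096,.23],Rt(-1.42),vm=42)"
```

```text
t 27.35 pos [ 0.4177 -0.2347  0.2275] rot [ 3.139 -0.    -0.428] F [ 0.5 -0.7 -3.7] open 0.0098 q6 -0.24
[ 2.5, -38.7, -0.3 , 0.000, -0.000, 0.076 ]
[ -0.4, -38.8, -0.3 , 0.000, -0.000, 0.076 ]
[ -3.4, -38.7, -0.3 , 0.000, -0.000, 0.076 ]
[ -6.3, -38.3, -0.3 , 0.000, -0.000, 0.076 ]
[ -9.2, -37.7, -0.3 , 0.000, -0.000, 0.076 ]
[ -12.1, -36.9, -0.3 , 0.000, -0.000, 0.076 ]
[ -14.8, -35.9, -0.3 , 0.000, -0.000, 0.076 ]
[ -17.5, -34.6, -0.2 , 0.000, -0.000, 0.076 ]
[ -20.1, -33.2, -0.2 , 0.000, -0.000, 0.076 ]
[ -22.6, -31.6, -0.2 , 0.000, -0.000, 0.076 ]
[ -24.9, -29.7, -0.2 , 0.000, -0.000, 0.076 ]
[ -27.1, -27.8, -0.2 , 0.000, -0.000, 0.076 ]
[ -29.2, -25.6, -0.2 , 0.000, -0.000, 0.076 ]
```

Call:
move_arm(increments=[[3, 1, -20, 0, 0, 0, 0.04], [3, 0, -39, 0, 0, 0, 0.076], [3, -3, -39, 0, 0, 0, 0.076], [3, -6, -38, 0, 0, 0, 0.076], [3, -9, -38, 0, 0, 0, 0.076], [3, -12, -37, 0, 0, 0, 0.076], [3, -15, -36, 0, 0, 0, 0.076], [3, -17, -35, 0, 0, 0, 0.076], [3, -20, -33, 0, 0, 0, 0.076], [3, -23, -32, 0, 0, 0, 0.076], [3, -25, -30, 0, 0, 0, 0.076], [3, -27, -28, 0, 0, 0, 0.076]])

```text
time: 28.85
tool_pos: [0.6178, 0.1758, 0.1994]
tool_rot: [3.104, 0.011, -1.339]
contact_force: [0.7, 0.6, -3.6]
opening: 0.0094
```

```bash
python3 -c "
from plan import *
show([.6566,.2096,.21],Rt(-1.42),vm=30)"
```

```text
t 28.85 pos [0.6178 0.1758 0.1994] rot [ 3.104  0.011 -1.339] F [ 0.7  0.6 -3.6] open 0.0094 q6 1.49
[ -12.1, -22.6, -6.0 , 0.019, 0.005, 0.040 ]
[ -12.9, -22.2, -5.7 , 0.019, 0.005, 0.040 ]
```

Call:
move_arm(increments=[[3, -10, -20, -8, 0.019, 0.005, 0.035], [3, -12, -18, -6, 0.015, 0.005, 0.03], [3, -6, -8, -2, 0.005, 0, 0.015], [3, 0, 0, 0, 0, 0, 0], [3, 0, 0, 0, 0, 0, 0]])

```text
time: 29.48
tool_pos: [0.6549, 0.2153, 0.2022]
tool_rot: [3.125, -0.001, -1.419]
contact_force: [0.5, 0.7, -3.0]
opening: 0.0099
```

```bash
python3 -c "
from plan import *
show([.6566,.2096,.18],Rt(-1.42),vm=12)
# which sign of tilt raises tee toward lift +x: 
for t in(.087,-.087):
  R=Rt(-1.42,t); print(t, 'tee x dir', R.apply([0,-1,0]), R.apply([0,1,0]),'z',R.apply([0,0,1]))"
```

```text
t 29.48 pos [0.6549 0.2153 0.2022] rot [ 3.125e+00 -1.000e-03 -1.419e+00] F [ 0.5  0.7 -3. ] open 0.0099 q6 1.63
[ 2.9, -0.6, 11.1 , 0.008, -0.000, 0.001 ]
[ 2.9, -0.5, 11.1 , 0.008, -0.000, 0.001 ]
0.087 tee x dir [0.98491257 0.1496573  0.08689029] [-0.98491257 -0.1496573  -0.08689029] z [ 0.08590424  0.01305313 -0.99621789]
-0.087 tee x dir [ 0.98491257  0.1496573  -0.08689029] [-0.98491257 -0.1496573   0.08689029] z [-0.08590424 -0.01305313 -0.99621789]
```

```bash
python3 -c "
from plan import *
show([.6553,.2094,.168],Rt(-1.42,.0873),vm=12)"
```

```text
t 29.48 pos [0.6549 0.2153 0.2022] rot [ 3.125e+00 -1.000e-03 -1.419e+00] F [ 0.5  0.7 -3. ] open 0.0099 q6 1.63
[ 1.9, -0.0, 11.4 , 0.035, -0.000, 0.000 ]
[ 1.9, 0.4, 11.4 , 0.035, -0.000, 0.000 ]
[ 1.9, 0.8, 11.4 , 0.035, -0.000, 0.000 ]
```

Call:
move_arm(increments=[[3, 3, 0, 6, 0.03, 0, 0], [3, 2, 0, 11, 0.035, 0, 0], [3, 1, 1, 10, 0.035, 0, 0], [3, 0, 0, 4, 0, 0, 0], [3, 0, 0, 0, 0, 0, 0]])

```text
time: 30.1
tool_pos: [0.654, 0.2053, 0.1701]
tool_rot: [-3.059, -0.002, -1.421]
contact_force: [0.7, -0.2, -3.3]
opening: 0.0097
```

Run:
```python
from plan import *
show([.6553,.2094,.153],Rt(-1.42,.0873),vm=12)
C={n:cam(n) for n in("scene","top")}
a=C["scene"]["img"][170:330,420:600,::-1];b=C["top"]["img"][120:280,100:280,::-1]
cv2.imwrite("pics/p7.png",cv2.resize(np.hstack([a,b]),(800,355)))
```

```text
t 30.1 pos [0.654  0.2053 0.1701] rot [-3.059e+00 -2.000e-03 -1.421e+00] F [ 0.7 -0.2 -3.3] open 0.0097 q6 1.62
[ -1.9, -0.2, 8.6 , 0.002, -0.001, -0.000 ]
[ -1.9, -0.2, 8.6 , 0.002, -0.001, -0.000 ]
```

View pics/p7.png

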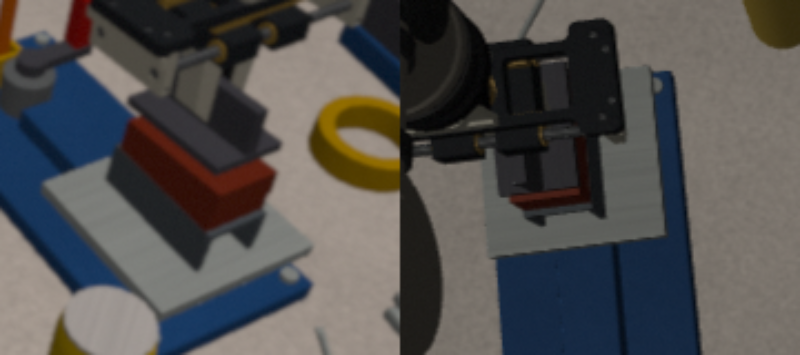

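The tee hovers above the taper with its flange parallel to the slope. Lowering.

Call:
move_arm(increments=[[3, -3, 0, 4, 0.002, 0, 0], [3, -2, 0, 5, 0.002, 0, 0], [3, 0, 0, 3, 0, 0, 0], [3, 0, 0, 0, 0, 0, 0]])

```text
time: 30.7
tool_pos: [0.6552, 0.2114, 0.1579]
tool_rot: [-3.053, -0.002, -1.42]
contact_force: [0.2, -0.3, -2.9]
opening: 0.0098
```

Run:
```python
from plan import *
show([.6553,.2094,.1514],Rt(-1.42,.0873),vm=12)
```

```text
t 30.7 pos [0.6552 0.2114 0.1579] rot [-3.053e+00 -2.000e-03 -1.420e+00] F [ 0.2 -0.3 -2.9] open 0.0098 q6 1.63
[ 2.0, 0.7, 6.5 , -0.001, -0.002, -0.000 ]
```

Call:
move_arm(increments=[[3, 2, 0, 3, 0, -0.001, 0], [3, 0, 0, 3, 0, 0, 0], [3, 0, 0, 1.5, 0, 0, 0], [3, 0, 0, 0, 0, 0, 0]])

```text
time: 31.2
tool_pos: [0.6565, 0.2093, 0.1521]
tool_rot: [-3.051, -0.0, -1.421]
contact_force: [0.0, -0.6, -2.7]
opening: 0.0095
```

Call:
move_arm(increments=[[3, 0, 0, 1.5, 0, 0, 0], [3, 0, 0, 1.5, 0, 0, 0], [3, 0, 0, 0, 0, 0, 0]])

```text
time: 31.58
tool_pos: [0.6568, 0.2094, 0.152]
tool_rot: [-3.049, -0.0, -1.421]
contact_force: [0.3, -0.6, -2.5]
opening: 0.0095
```

Call:
move_arm(increments=[[3, 0, 0, 3, 0, 0, 0]])

```text
time: 31.7
tool_pos: [0.6572, 0.2095, 0.1517]
tool_rot: [-3.048, -0.0, -1.42]
contact_force: [-11.2, -3.0, 25.0]
opening: 0.01
```

Call:
move_arm(increments=[[3, 0, 0, -0.5, 0, 0, 0], [40, 0, 0, 0, 0, 0, 0], [40, 0, 0, 0, 0, 0, 0], [40, 0, 0, 0, 0, 0, 0]])

```text
time: 32.2
tool_pos: [0.658, 0.2096, 0.1519]
tool_rot: [-3.045, -0.0, -1.421]
contact_force: [-0.4, 0.0, -0.1]
opening: 0.0354
```

Call:
move_arm(increments=[[40, 0, 0, -5, 0, 0, 0], [40, 0, 0, -15, 0, 0, 0], [40, 0, 0, -30, 0, 0, 0], [40, 0, 0, -40, 0, 0, 0], [40, 0, 0, -20, 0, 0, 0], [40, 0, 0, 0, 0, 0, 0]])

```text
time: 32.95
tool_pos: [0.6476, 0.208, 0.2695]
tool_rot: [-3.041, 0.0, -1.42]
contact_force: [1.1, -1.0, -0.4]
opening: 0.04
```

Run:
```python
from plan import *
# bar grasp: above at bar, jaws perpendicular to line bar->grip? choose jaw along lift x-ish
show([.414,.173,.22],Rt(-1.42),vm=45)
C={n:cam(n) for n in("scene","top")}
a=C["scene"]["img"][160:330,420:600,::-1];b=C["top"]["img"][110:280,100:280,::-1]
cv2.imwrite("pics/p8.png",cv2.resize(np.hstack([a,b]),(800,378)))
```

```text
t 32.95 pos [0.6476 0.208  0.2695] rot [-3.041  0.    -1.42 ] F [ 1.1 -1.  -0.4] open 0.04 q6 1.62
[ -0.1, 40.0, 4.3 , -0.017, -0.000, -0.000 ]
[ -0.1, 39.9, 4.9 , -0.017, -0.000, -0.000 ]
[ -0.1, 39.8, 5.6 , -0.017, -0.000, -0.000 ]
[ -0.1, 39.7, 6.3 , -0.017, -0.000, -0.000 ]
[ -0.1, 39.6, 6.9 , -0.017, -0.000, -0.000 ]
[ -0.1, 39.5, 7.6 , -0.017, -0.000, -0.000 ]
```

View pics/p8.png

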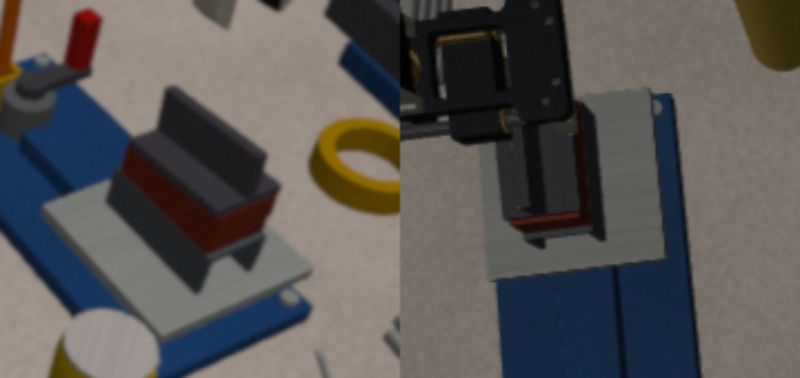

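The pile of channel, taper and tee stands by itself. Next is the lock bar.

Call:
move_arm(increments=[[40, 0, 20, 0, -0.01, 0, 0], [40, 0, 40, 2, -0.017, 0, 0], [40, 0, 40, 5, -0.017, 0, 0], [40, 0, 40, 5, -0.017, 0, 0], [40, 0, 40, 6, -0.017, 0, 0], [40, 0, 35, 6, -0.012, 0, 0], [40, 0, 20, 6, 0, 0, 0], [40, 0, 0, 0, 0, 0, 0]])

```text
time: 34.05
tool_pos: [0.4035, 0.1703, 0.2139]
tool_rot: [3.125, -0.002, -1.421]
contact_force: [0.8, 0.3, -0.2]
opening: 0.0401
```

Run:
```python
from plan import *
show([.414,.173,.19],Rt(-1.42),vm=45)
C={n:cam(n) for n in("scene","top")}
cv2.imwrite("pics/s9.png",C["scene"]["img"][:,:,::-1])
```

```text
t 34.05 pos [0.4035 0.1703 0.2139] rot [ 3.125e+00 -2.000e-03 -1.421e+00] F [ 0.8  0.3 -0.2] open 0.0401 q6 1.65
[ -1.1, -11.2, 23.7 , 0.017, -0.002, -0.001 ]
```

View pics/s9.png

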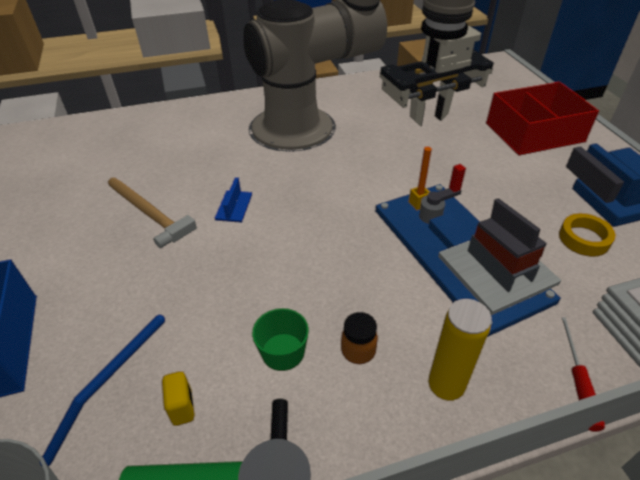

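The arm is over the bar, and the pile and cup are unchanged.

Call:
move_arm(increments=[[40, -1, -11, 5, 0.017, 0, 0], [40, 0, -2, 8, 0.004, 0, 0], [40, 0, 0, 8, 0, 0, 0], [40, 0, 0, 0, 0, 0, 0]])

```text
time: 34.65
tool_pos: [0.4213, 0.1738, 0.1911]
tool_rot: [-3.134, -0.001, -1.422]
contact_force: [-0.0, -0.4, 0.2]
opening: 0.0402
```

Run:
```python
from plan import *
show([.414,.173,.13],Rt(-1.42),vm=20)
```

```text
t 34.65 pos [0.4213 0.1738 0.1911] rot [-3.134e+00 -1.000e-03 -1.422e+00] F [-0.  -0.4  0.2] open 0.0402 q6 1.65
[ -0.1, 1.9, 15.3 , -0.002, -0.000, -0.001 ]
[ -0.1, 1.9, 15.3 , -0.002, -0.000, -0.001 ]
[ -0.1, 1.9, 15.3 , -0.002, -0.000, -0.001 ]
[ -0.1, 1.9, 15.3 , -0.002, -0.000, -0.001 ]
```

Call:
move_arm(increments=[[40, 0, 7, 3, -0.006, 0, 0], [40, 0, 2, 10, 0, 0, 0], [40, 0, 0, 15, 0, 0, 0], [40, 0, 0, 15, 0, 0, 0], [40, 0, 0, 8, 0, 0, 0], [40, 0, 0, 0, 0, 0, 0]])

```text
time: 35.4
tool_pos: [0.4109, 0.1722, 0.1374]
tool_rot: [-3.14, -0.001, -1.422]
contact_force: [0.3, -0.2, 0.0]
opening: 0.0401
```

Run:
```python
from plan import *
show([.414,.173,.13],Rt(-1.42),vm=20)
```

```text
t 35.4 pos [0.4109 0.1722 0.1374] rot [-3.140e+00 -1.000e-03 -1.422e+00] F [ 0.3 -0.2  0. ] open 0.0401 q6 1.65
[ -0.3, -3.1, 7.4 , -0.002, -0.001, -0.002 ]
```

Call:
move_arm(increments=[[40, 0, -3, 6, 0, 0, 0], [40, 0, 0, 1, 0, 0, 0], [8, 0, 0, 0, 0, 0, 0], [8, 0, 0, 0, 0, 0, 0], [8, 0, 0, 0, 0, 0, 0], [8, 0, 0, 0, 0, 0, 0]], newtons=20)

```text
time: 36.15
tool_pos: [0.4149, 0.1729, 0.1311]
tool_rot: [-3.137, -0.001, -1.422]
contact_force: [-0.3, -0.5, -0.9]
opening: 0.0155
```

Call:
move_arm(increments=[[8, 0, 0, -10, 0, 0, 0], [8, 0, 0, -20, 0, 0, 0], [8, 0, 0, -30, 0, 0, 0], [8, 0, 0, -30, 0, 0, 0], [8, 0, 0, -20, 0, 0, 0], [8, 0, 0, 0, 0, 0, 0]])

```text
time: 36.9
tool_pos: [0.4142, 0.1729, 0.2473]
tool_rot: [-3.136, -0.001, -1.422]
contact_force: [-0.9, -0.3, -0.7]
opening: 0.0152
```

Run:
```python
from plan import *
show([.665,-.19,.235],Rt(-1.42),vm=45)
C={n:cam(n) for n in("scene","top")}
cv2.imwrite("pics/s10.png",C["scene"]["img"][:,:,::-1])
```

```text
t 36.9 pos [0.4142 0.1729 0.2473] rot [-3.136e+00 -1.000e-03 -1.422e+00] F [-0.9 -0.3 -0.7] open 0.0152 q6 1.65
[ 39.6, -19.4, 1.4 , -0.001, -0.000, -0.000 ]
[ 39.6, -19.4, 1.4 , -0.001, -0.000, -0.000 ]
[ 39.6, -19.4, 1.4 , -0.001, -0.000, -0.000 ]
[ 39.6, -19.4, 1.3 , -0.001, -0.000, -0.000 ]
[ 39.6, -19.4, 1.3 , -0.001, -0.000, -0.000 ]
[ 39.6, -19.4, 1.3 , -0.001, -0.000, -0.000 ]
[ 39.6, -19.4, 1.3 , -0.001, -0.000, -0.000 ]
[ 39.6, -19.4, 1.3 , -0.001, -0.000, -0.000 ]
[ 39.6, -19.4, 1.3 , -0.001, -0.000, -0.000 ]
[ 39.6, -19.4, 1.2 , -0.001, -0.000, -0.000 ]
```

View pics/s10.png

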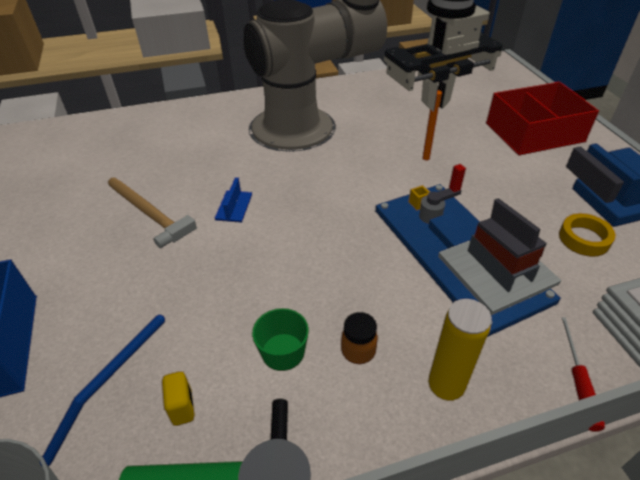

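The bar is out and hangs upright. Carrying it to the cup.

Call:
move_arm(increments=[[8, 20, -10, 0, 0, 0, 0], [8, 40, -19, 0, 0, 0, 0], [8, 40, -19, 0, 0, 0, 0], [8, 40, -19, 0, 0, 0, 0], [8, 40, -19, -2, 0, 0, 0], [8, 40, -19, -2, 0, 0, 0], [8, 40, -19, -2, 0, 0, 0], [8, 40, -19, -2, 0, 0, 0], [8, 35, -17, -2, 0, 0, 0], [8, 20, -10, 0, 0, 0, 0], [8, 0, 0, 0, 0, 0, 0]])

```text
time: 38.38
tool_pos: [0.6346, -0.1625, 0.236]
tool_rot: [3.116, 0.009, -1.42]
contact_force: [0.3, 0.3, -1.2]
opening: 0.0155
```

```bash
cat > cup.py <<'E'
from plan import *
C={n:cam(n) for n in("scene","top")}
V=[]
for n in C:
    h=cv2.cvtColor(C[n]["img"],cv2.COLOR_RGB2HSV); m=((h[...,0]>50)&(h[...,0]<90)&(h[...,1]>110)).astype(np.uint8)
    k,lab,st,_=cv2.connectedComponentsWithStats(m)
    w=((220,290,120,100) if n=="scene" else (330,130,110,110)); b=np.zeros_like(m); b[w[1]:w[1]+w[3],w[0]:w[0]+w[2]]=1; m*=b
    V.append((C[n],m)); print(n,m.sum())
MOD["cup"]=[np.array([[rr*np.cos(t),rr*np.sin(t),z] for t in np.arange(0,6.28,.2) for rr,z in((.045,.062),(.036,0))])]
r=fit("cup",V,(.673,-.19,[0.])); print("cup both",r.x,r.fun)
r=fit("cup",V[:1],(.673,-.19,[0.])); print("cup scene",r.x,r.fun)
cv2.imwrite("pics/cup.png",cv2.resize(np.hstack([C["scene"]["img"][230:400,180:380,::-1],C["top"]["img"][100:270,290:490,::-1]]),(800,340)))
E
python3 cup.py; python3 -c "
from plan import *
show([.665,-.19,.235],Rt(-1.42),vm=45)"
```

```text
scene 2599
top 244
cup both [ 0.67252898 -0.18996981 -0.00920043] 6.716000085152549
cup scene [ 0.67107577 -0.18965282  0.02529388] 0.09611869949980761
t 38.48 pos [ 0.634  -0.1608  0.2368] rot [ 3.117  0.01  -1.419] F [ 0.2  0.7 -0.7] open 0.0157 q6 1.06
[ 33.5, -26.2, 0.8 , 0.025, 0.010, 0.001 ]
```

View pics/cup.png

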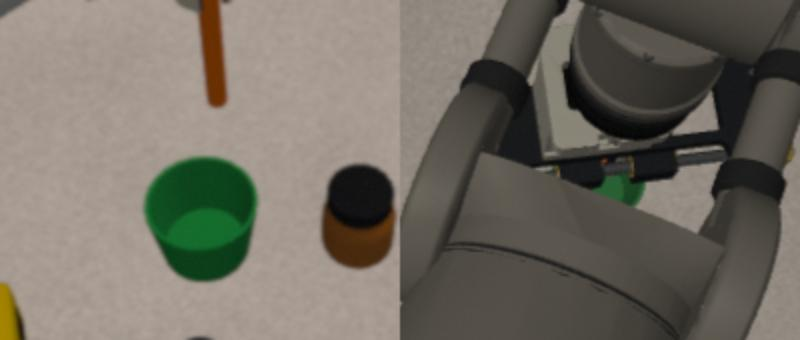

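The cup is still at (0.672, −0.190) and the bar is upright. I'll put the foot off-centre with a slight lean, so the bar rests stably against the near rim.

```bash
python3 -c "
from plan import *
show([.633,-.196,.215],Rt(-1.42,.17),vm=18,wm=.06)"
```

```text
t 38.48 pos [ 0.634  -0.1608  0.2368] rot [ 3.117  0.01  -1.419] F [ 0.2  0.7 -0.7] open 0.0157 q6 1.06
[ 8.7, 1.5, 5.4 , 0.049, 0.002, 0.000 ]
[ 8.7, 1.7, 5.4 , 0.049, 0.002, 0.000 ]
[ 8.7, 2.0, 5.3 , 0.049, 0.002, 0.000 ]
[ 8.7, 2.2, 5.2 , 0.049, 0.002, 0.000 ]
```

Call:
move_arm(increments=[[8, 9, 1, 3, 0.049, 0.002, 0], [8, 9, 2, 5, 0.049, 0.002, 0], [8, 9, 2, 5, 0.049, 0.002, 0], [8, 9, 2, 5, 0.049, 0.002, 0], [8, 0, 0, 0, 0, 0, 0], [8, 0, 0, 0, 0, 0, 0]])

```text
time: 39.22
tool_pos: [0.631, -0.1893, 0.2181]
tool_rot: [-2.968, 0.004, -1.412]
contact_force: [-0.1, -0.6, -1.4]
opening: 0.0154
```

```bash
python3 -c "
from plan import *
show([.633,-.196,.16],Rt(-1.42,.17),vm=12,wm=.06)"
```

```text
t 39.23 pos [ 0.631  -0.1893  0.2181] rot [-2.968  0.004 -1.412] F [-0.1 -0.6 -1.4] open 0.0154 q6 0.92
[ 1.4, 1.8, 11.5 , -0.001, 0.001, 0.001 ]
[ 1.4, 1.8, 11.5 , -0.001, 0.001, 0.001 ]
[ 1.4, 1.8, 11.5 , -0.001, 0.001, 0.001 ]
[ 1.4, 1.8, 11.5 , -0.001, 0.001, 0.001 ]
[ 1.4, 1.8, 11.5 , -0.001, 0.001, 0.001 ]
```

Call:
move_arm(increments=[[8, 3, 2, 6, 0, 0.001, 0], [8, 3, 2, 12, 0, 0.001, 0], [8, 1, 2, 12, 0, 0.001, 0], [8, 0, 2, 12, 0, 0.001, 0], [8, 0, 2, 10, 0, 0, 0], [8, 0, 0, 3, 0, 0, 0], [8, 0, 0, 0, 0, 0, 0]])

```text
time: 40.1
tool_pos: [0.6319, -0.1948, 0.1569]
tool_rot: [-2.97, 0.002, -1.411]
contact_force: [-0.2, 1.3, -1.1]
opening: 0.0158
```

```bash
python3 cup.py; python3 -c "
from plan import *
show([.633,-.196,.118],Rt(-1.42,.17),vm=12,wm=.06)"
```

```text
scene 2390
top 74
cup both [ 0.67589596 -0.18915519  0.04652007] 24.293509696935427
cup scene [ 0.67092282 -0.18982406 -0.15099951] 0.19202405857740587
t 40.2 pos [ 0.6321 -0.1949  0.1574] rot [-2.970e+00  1.000e-03 -1.411e+00] F [ 0.3 -0.2 -0. ] open 0.0158 q6 0.9
[ 0.3, 1.5, 9.7 , -0.000, 0.001, 0.002 ]
[ 0.3, 1.5, 9.7 , -0.000, 0.001, 0.002 ]
[ 0.3, 1.5, 9.7 , -0.000, 0.001, 0.002 ]
[ 0.3, 1.5, 9.7 , -0.000, 0.001, 0.002 ]
```

View pics/cup.png

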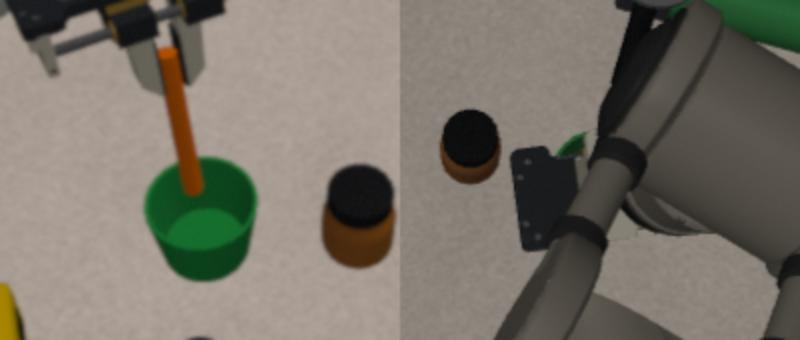

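The foot is now inside the cup, just below the rim. Continuing down.

Call:
move_arm(increments=[[8, 0, 1.5, 6, 0, 0.001, 0], [8, 0, 1.5, 9, 0, 0.001, 0], [8, 0, 1.5, 9, 0, 0, 0], [8, 0, 1.5, 7, 0, 0, 0], [8, 0, 0.5, 3, 0, 0, 0], [8, 0, 0, 0, 0, 0, 0]])

```text
time: 40.95
tool_pos: [0.632, -0.1952, 0.121]
tool_rot: [-2.968, -0.002, -1.411]
contact_force: [-0.2, 0.4, -1.4]
opening: 0.0156
```

```bash
python3 -c "
from plan import *
show([.633,-.196,.116],Rt(-1.42,.17),vm=12,wm=.06)"
```

```text
t 40.95 pos [ 0.632  -0.1952  0.121 ] rot [-2.968e+00 -2.000e-03 -1.411e+00] F [-0.2  0.4 -1.4] open 0.0156 q6 0.89
[ 1.0, 0.0, 5.1 , -0.003, -0.000, 0.009 ]
```

Call:
move_arm(increments=[[8, 1, 0, 3, 0, 0, 0], [8, 0, 0, 2, 0, 0, 0], [8, 0, 0, 1, 0, 0, 0], [8, 0, 0, 0, 0, 0, 0]])

```text
time: 41.45
tool_pos: [0.6336, -0.1963, 0.1158]
tool_rot: [-2.967, -0.003, -1.411]
contact_force: [-1.2, 1.9, 0.7]
opening: 0.0156
```

Call:
move_arm(increments=[[8, 0, 0, 1.5, 0, 0, 0], [8, 0, 0, 0, 0, 0, 0]])

```text
time: 41.7
tool_pos: [0.6344, -0.1964, 0.1158]
tool_rot: [-2.965, -0.004, -1.411]
contact_force: [-0.1, -0.3, -0.6]
opening: 0.0156
```

```bash
python3 cup.py
```

```text
scene 2213
top 158
cup both [ 0.67401989 -0.18867148  0.05739138] 11.044990190302414
cup scene [ 0.67079225 -0.18960976 -0.17096063] 0.2865736556710348
```

View pics/cup.png

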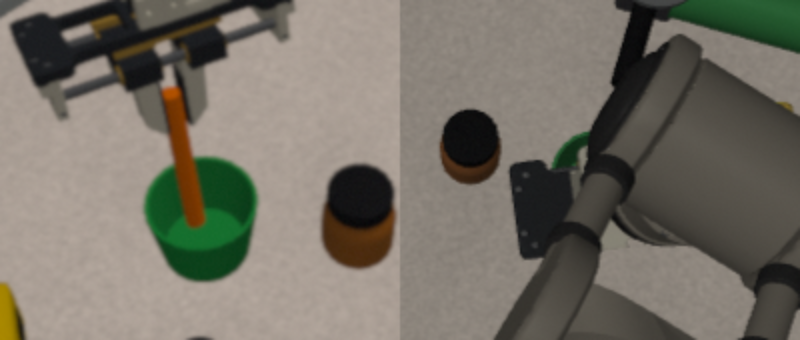

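The bar's foot is on the cup floor. Releasing.

Call:
move_arm(increments=[[40, 0, 0, 0, 0, 0, 0], [40, 0, 0, 0, 0, 0, 0], [40, 0, 0, 0, 0, 0, 0], [40, 0, 0, -5, 0, 0, 0], [40, 0, 0, -20, 0, 0, 0], [40, 0, 0, -40, 0, 0, 0], [40, 0, 0, -40, 0, 0, 0], [40, 0, 0, -20, 0, 0, 0], [40, 0, 0, 0, 0, 0, 0]])

```text
time: 42.92
tool_pos: [0.6119, -0.1997, 0.2427]
tool_rot: [-2.966, -0.004, -1.411]
contact_force: [0.6, -0.2, -0.4]
opening: 0.0396
```

Run:
```python
from plan import *
show([.45,.229,.25],Rt(1.74+1.5708-np.pi),vm=50)
C={n:cam(n) for n in("scene","top")}
cv2.imwrite("pics/s11.png",C["scene"]["img"][:,:,::-1])
```

```text
t 42.92 pos [ 0.6119 -0.1997  0.2427] rot [-2.966 -0.004 -1.411] F [ 0.6 -0.2 -0.4] open 0.0396 q6 0.9
[ -44.9, 8.9, -2.5 , -0.013, -0.014, -0.158 ]
[ -45.8, 1.7, -1.8 , -0.013, -0.014, -0.158 ]
[ -45.5, -5.4, -1.1 , -0.013, -0.014, -0.158 ]
[ -44.1, -12.5, -0.6 , -0.013, -0.014, -0.158 ]
[ -41.6, -19.3, -0.2 , -0.013, -0.014, -0.158 ]
[ -38.1, -25.5, 0.0 , -0.013, -0.014, -0.158 ]
[ -33.6, -31.2, 0.2 , -0.013, -0.014, -0.158 ]
[ -28.3, -36.1, 0.1 , -0.013, -0.014, -0.158 ]
[ -22.2, -40.1, -0.0 , -0.013, -0.014, -0.158 ]
[ -15.7, -43.1, -0.3 , -0.013, -0.014, -0.158 ]
```

View pics/s11.png

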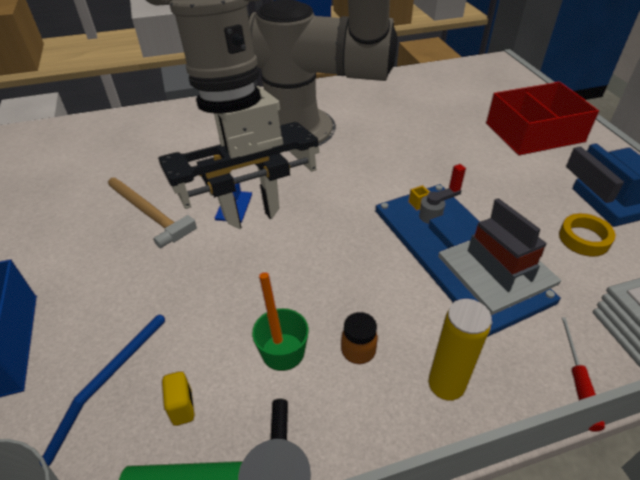

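The bar stands in the cup, leaning slightly with its top at (265,276), and the pile is intact. Moving to the crank grip.

Call:
move_arm(increments=[[40, -45, 9, -3, -0.013, -0.014, -0.158], [40, -46, 2, -2, -0.013, -0.014, -0.158], [40, -46, -5, -1, -0.013, -0.014, -0.158], [40, -44, -12, 0, -0.013, -0.014, -0.158], [40, -42, -19, 0, -0.013, -0.014, -0.158], [40, -38, -25, 0, -0.013, -0.014, -0.158], [40, -34, -31, 0, -0.013, -0.014, -0.158], [40, -28, -36, 0, -0.013, -0.014, -0.158], [40, -22, -40, 0, -0.013, -0.014, -0.158], [40, -10, -20, 0, -0.013, -0.014, -0.1], [40, 0, 0, 0, 0, 0, 0]])

```text
time: 44.4
tool_pos: [0.4329, 0.215, 0.2326]
tool_rot: [-3.134, 0.032, 0.166]
contact_force: [-0.2, -0.1, -0.3]
opening: 0.0401
```

Run:
```python
from plan import *
show([.45,.229,.16],Rt(1.74+1.5708-np.pi),vm=25)
```

```text
t 44.4 pos [0.4329 0.215  0.2326] rot [-3.134  0.032  0.166] F [-0.2 -0.1 -0.3] open 0.0401 q6 0.13
[ 5.4, -2.6, 18.0 , -0.002, 0.008, -0.001 ]
[ 5.2, -2.6, 18.0 , -0.002, 0.008, -0.001 ]
[ 5.1, -2.7, 18.1 , -0.002, 0.008, -0.001 ]
[ 4.9, -2.7, 18.1 , -0.002, 0.008, -0.001 ]
```

Call:
move_arm(increments=[[40, 6, -4, 8, -0.002, 0.01, 0], [40, 6, -4, 15, -0.002, 0.01, 0], [40, 5, -3, 15, 0, 0.006, 0], [40, 0, 0, 15, 0, 0.004, 0], [40, 0, 0, 5, 0, 0, 0], [40, 0, 0, 0, 0, 0, 0]])

```text
time: 45.15
tool_pos: [0.4499, 0.2248, 0.1676]
tool_rot: [-3.14, 0.003, 0.152]
contact_force: [0.4, -0.2, -0.3]
opening: 0.0398
```

Run:
```python
from plan import *
show([.45,.229,.092],Rt(1.74+1.5708-np.pi),vm=20)
C={n:cam(n) for n in("scene","top")}
cv2.imwrite("pics/p12.png",cv2.resize(np.hstack([C["scene"]["img"][100:270,380:580,::-1],C["top"]["img"][220:390,70:270,::-1]]),(800,340)))
```

```text
t 45.15 pos [0.4499 0.2248 0.1676] rot [-3.14e+00  3.00e-03  1.52e-01] F [ 0.4 -0.2 -0.3] open 0.0398 q6 0.16
[ 0.3, -1.0, 18.9 , -0.000, 0.001, -0.004 ]
[ 0.2, -1.0, 18.9 , -0.000, 0.001, -0.004 ]
[ 0.2, -1.0, 18.9 , -0.000, 0.001, -0.004 ]
[ 0.2, -1.0, 18.9 , -0.000, 0.001, -0.004 ]
```

View pics/p12.png

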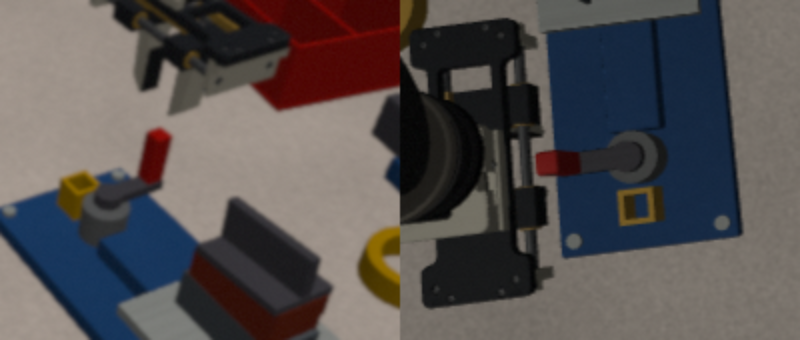

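The gripper is above the grip with its jaws along the turn direction. Descending.

Call:
move_arm(increments=[[40, 0, -4, 10, 0, 0.001, -0.005], [40, 0, -1, 19, 0, 0, -0.005], [40, 0, 0, 19, 0, 0, -0.005], [40, 0, 0, 15, 0, 0, 0], [40, 0, 0, 5, 0, 0, 0], [40, 0, 0, 0, 0, 0, 0]])

```text
time: 46.0
tool_pos: [0.4501, 0.2318, 0.0986]
tool_rot: [-3.139, -0.003, 0.168]
contact_force: [0.6, 0.0, -0.1]
opening: 0.04
```

Run:
```python
from plan import *
show([.45,.229,.092],Rt(1.74+1.5708-np.pi),vm=20)
```

```text
t 46.0 pos [0.4501 0.2318 0.0986] rot [-3.139e+00 -3.000e-03  1.680e-01] F [ 0.6  0.  -0.1] open 0.04 q6 0.15
[ -0.6, 2.7, 6.6 , -0.003, -0.003, -0.001 ]
```

Call:
move_arm(increments=[[40, -0.5, 2, 5, -0.003, -0.003, 0], [40, 0, 0, 1, 0, 0, 0], [15, 0, 0, 0, 0, 0, 0], [15, 0, 0, 0, 0, 0, 0], [15, 0, 0, 0, 0, 0, 0], [15, 0, 0, 0, 0, 0, 0]], newtons=15)

```text
time: 46.75
tool_pos: [0.4509, 0.2299, 0.0937]
tool_rot: [-3.141, -0.003, 0.168]
contact_force: [0.3, 0.3, -0.6]
opening: 0.0201
```

```bash
cat > cr.py <<'E'
from plan import *
ax=np.array([.4587,.1796])
p,R,s=cur(); d=p[:2]-ax; a=np.arctan2(d[1],d[0])
x=R.apply([1,0,0]); yaw=np.arctan2(x[1],x[0])
e=(yaw-(a+np.pi/2)+np.pi/2)%np.pi-np.pi/2
print("t",round(s["time"],1),"r",round(np.linalg.norm(d)*1000,1),"a",round(a,3),"yawerr",round(e,3),"z",round(p[2],4),"rot",np.round(s["tool_rot"],3),"F",np.round(s["contact_force"],1),"open",round(s["opening"],4),"q6",round(s["qpos"][5],2))
E
python3 cr.py
```

```text
t 46.8 r 50.9 a 1.725 yawerr 0.014 z 0.0937 rot [-3.141e+00 -3.000e-03  1.680e-01] F [ 0.3  0.3 -0.6] open 0.0201 q6 0.15
```

Gripped, with a 20.1 mm opening. Starting the turn.

Call:
move_arm(increments=[[15, -4, 0.3, 0, 0, 0, -0.08], [15, -7.5, 0.6, 0, 0, 0, -0.15], [15, -7.5, 0.6, 0, 0, 0, -0.15], [15, -7.5, 0.6, 0, 0, 0, -0.15]])

```text
time: 47.25
tool_pos: [0.4261, 0.2185, 0.0937]
tool_rot: [3.141, -0.002, 0.712]
contact_force: [0.9, -1.0, -0.5]
opening: 0.02
```

```bash
python3 cr.py
```

```text
t 47.2 r 50.8 a 2.267 yawerr 0.016 z 0.0937 rot [ 3.141e+00 -2.000e-03  7.120e-01] F [ 0.9 -1.  -0.5] open 0.02 q6 -0.4
```

Call:
move_arm(increments=[[15, -8, 0.7, 0, 0, 0, -0.16], [15, -8, 0.7, 0, 0, 0, -0.16], [15, -8, 0.7, 0, 0, 0, -0.16], [15, -8, 0.7, 0, 0, 0, -0.16], [15, -8, 0.7, 0, 0, 0, -0.16], [15, -8, 0.7, 0, 0, 0, -0.16]])

```text
time: 48.0
tool_pos: [0.4085, 0.1734, 0.0936]
tool_rot: [3.141, -0.001, 1.703]
contact_force: [2.7, -0.8, -2.5]
opening: 0.0196
```

```bash
python3 cr.py
```

```text
t 48.0 r 50.6 a -3.019 yawerr 0.009 z 0.0936 rot [ 3.141e+00 -1.000e-03  1.703e+00] F [ 2.7 -0.8 -2.5] open 0.0196 q6 -1.48
```

Call:
move_arm(increments=[[15, -8, 0.7, 0, 0, 0, -0.16], [15, -8, 0.7, 0, 0, 0, -0.16], [15, -8, 0.7, 0, 0, 0, -0.16], [15, -8, 0.7, 0, 0, 0, -0.16], [15, -8, 0.7, 0, 0, 0, -0.16], [15, -8, 0.7, 0, 0, 0, -0.16], [15, -6, 0.5, 0, 0, 0, -0.12]])

```text
time: 48.88
tool_pos: [0.4424, 0.1315, 0.0936]
tool_rot: [3.14, 0.0, 2.815]
contact_force: [0.5, 0.7, -0.8]
opening: 0.0198
```

```bash
python3 cr.py
```

```text
t 48.9 r 50.8 a -1.898 yawerr 0.001 z 0.0936 rot [3.14  0.    2.815] F [ 0.5  0.7 -0.8] open 0.0198 q6 -2.69
```

Call:
move_arm(increments=[[40, 0, 0, 0, 0, 0, 0], [40, 0, 0, 0, 0, 0, 0], [40, 0, 0, -15, 0, 0, 0], [40, 0, 0, -20, 0, 0, 0], [40, 0, 0, -20, 0, 0, 0.1], [40, 0, 0, 0, 0, 0, 0.175], [40, 0, 0, 0, 0, 0, 0.175], [40, 0, 0, 0, 0, 0, 0.175], [40, 0, 0, 0, 0, 0, 0.175], [40, 0, 0, 0, 0, 0, 0.175], [40, 0, 0, 0, 0, 0, 0.175], [40, 0, 0, 0, 0, 0, 0.175]])

```text
time: 50.38
tool_pos: [0.4396, 0.133, 0.1511]
tool_rot: [3.14, -0.001, 1.427]
contact_force: [-0.9, 0.1, -0.3]
opening: 0.0403
```

```bash
cat > cr2.py <<'E'
import sys; exec(open("cr.py").read())
A=float(sys.argv[1]); z=float(sys.argv[2]); Y=float(sys.argv[3])
show([ax[0]+.0508*np.cos(A),ax[1]+.0508*np.sin(A),z],Rt(Y),vm=20)
E
python3 cr2.py -1.898 .145 -.327
```

```text
t 50.4 r 50.4 a -1.96 yawerr -1.325 z 0.1511 rot [ 3.140e+00 -1.000e-03  1.427e+00] F [-0.9  0.1 -0.3] open 0.0403 q6 -1.3
t 50.38 pos [0.4396 0.133  0.1511] rot [ 3.140e+00 -1.000e-03  1.427e+00] F [-0.9  0.1 -0.3] open 0.0403 q6 -1.3
[ -0.1, 0.3, 0.6 , 0.000, -0.000, 0.159 ]
[ -0.1, 0.3, 0.6 , 0.000, -0.000, 0.159 ]
[ -0.0, 0.3, 0.6 , 0.000, -0.000, 0.159 ]
[ 0.0, 0.3, 0.6 , 0.000, -0.000, 0.159 ]
[ 0.1, 0.3, 0.6 , 0.000, -0.000, 0.159 ]
[ 0.1, 0.3, 0.6 , 0.000, -0.000, 0.159 ]
[ 0.2, 0.2, 0.6 , 0.000, -0.000, 0.159 ]
[ 0.2, 0.2, 0.6 , 0.000, -0.000, 0.159 ]
[ 0.2, 0.2, 0.6 , 0.000, -0.000, 0.159 ]
[ 0.3, 0.1, 0.6 , 0.000, -0.000, 0.159 ]
[ 0.3, 0.1, 0.6 , 0.000, -0.000, 0.159 ]
```

Call:
move_arm(increments=[[40, 0, 0.3, 0, 0, 0, 0.159], [40, 0, 0.3, 0, 0, 0, 0.159], [40, 0, 0.3, 0, 0, 0, 0.159], [40, 0, 0.3, 0, 0, 0, 0.159], [40, 0, 0.3, 0, 0, 0, 0.159], [40, 0, 0.3, 0, 0, 0, 0.159], [40, 0, 0.2, 0, 0, 0, 0.159], [40, 0, 0.2, 0, 0, 0, 0.159], [40, 0, 0.2, 0, 0, 0, 0.159], [40, 0, 0, 0, 0, 0, 0.159], [40, 0, 0, 0, 0, 0, 0.12], [40, 0, 0, 0, 0, 0, 0]])

```text
time: 51.88
tool_pos: [0.4375, 0.1334, 0.1516]
tool_rot: [-3.141, -0.001, -0.36]
contact_force: [-0.3, -0.6, -1.0]
opening: 0.04
```

```bash
python3 cr2.py -1.898 .094 -.327
python3 - <<'E'
from plan import *
C={n:cam(n) for n in("scene","top")}
cv2.imwrite("pics/p13.png",cv2.resize(np.hstack([C["scene"]["img"][130:300,380:580,::-1],C["top"]["img"][220:390,70:270,::-1]]),(800,340)))
E
```

```text
t 51.9 r 50.8 a -2.0 yawerr 0.069 z 0.1516 rot [-3.141e+00 -1.000e-03 -3.600e-01] F [-0.3 -0.6 -1. ] open 0.04 q6 0.49
t 51.88 pos [0.4375 0.1334 0.1516] rot [-3.141e+00 -1.000e-03 -3.600e-01] F [-0.3 -0.6 -1. ] open 0.04 q6 0.49
[ 1.7, 0.0, 19.2 , -0.000, -0.000, -0.011 ]
[ 1.7, 0.1, 19.2 , -0.000, -0.000, -0.011 ]
[ 1.7, 0.1, 19.2 , -0.000, -0.000, -0.011 ]
```

View pics/p13.png

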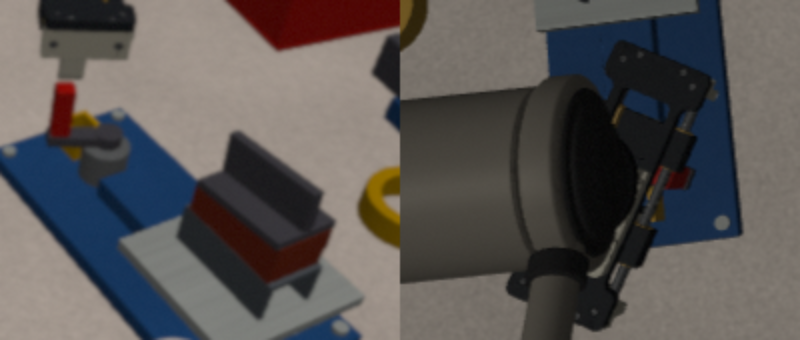

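The crank turns, the lift is rising and the pile is steady. Regrasping, then continuing.

Call:
move_arm(increments=[[40, 3, 0, 10, 0, 0, -0.016], [40, 2, 0, 19, 0, 0, -0.012], [40, 1, 0, 18, 0, 0, -0.008], [40, 0, 0, 9, 0, 0, 0], [40, 0, 0, 1, 0, 0, 0], [15, 0, 0, 0, 0, 0, 0], [15, 0, 0, 0, 0, 0, 0], [15, 0, 0, 0, 0, 0, 0], [15, 0, 0, 0, 0, 0, 0]])

```text
time: 53.1
tool_pos: [0.4436, 0.1312, 0.092]
tool_rot: [-3.141, -0.001, -0.313]
contact_force: [0.0, 0.4, -3.9]
opening: 0.0205
```

```bash
python3 cr.py
```

```text
t 53.1 r 50.7 a -1.873 yawerr -0.011 z 0.092 rot [-3.141e+00 -1.000e-03 -3.130e-01] F [ 0.   0.4 -3.9] open 0.0205 q6 0.43
```

Call:
move_arm(increments=[[15, 4, -0.3, 0, 0, 0, -0.08], [15, 8, -0.7, 0, 0, 0, -0.16], [15, 8, -0.7, 0, 0, 0, -0.16], [15, 8, -0.7, 0, 0, 0, -0.16], [15, 8, -0.7, 0, 0, 0, -0.16], [15, 8, -0.7, 0, 0, 0, -0.16]])

```text
time: 53.85
tool_pos: [0.4873, 0.1373, 0.092]
tool_rot: [-3.141, -0.002, 0.589]
contact_force: [-0.7, 2.1, -0.4]
opening: 0.0201
```

```bash
python3 cr.py
```

```text
t 53.9 r 51.1 a -0.976 yawerr -0.005 z 0.092 rot [-3.141e+00 -2.000e-03  5.890e-01] F [-0.7  2.1 -0.4] open 0.0201 q6 -0.47
```

Call:
move_arm(increments=[[15, 8, -0.7, 0, 0, 0, -0.16], [15, 8, -0.7, 0, 0, 0, -0.16], [15, 8, -0.7, 0, 0, 0, -0.16], [15, 8, -0.7, 0, 0, 0, -0.16], [15, 8, -0.7, 0, 0, 0, -0.16], [15, 8, -0.7, 0, 0, 0, -0.16], [15, 8, -0.7, 0, 0, 0, -0.16]])

```text
time: 54.72
tool_pos: [0.5093, 0.1882, 0.092]
tool_rot: [3.14, -0.003, 1.741]
contact_force: [-1.0, 1.8, 0.1]
opening: 0.0198
```

```bash
python3 cr.py
```

```text
t 54.7 r 51.3 a 0.168 yawerr 0.003 z 0.092 rot [ 3.140e+00 -3.000e-03  1.741e+00] F [-1.   1.8  0.1] open 0.0198 q6 -1.53
```

Call:
move_arm(increments=[[15, 8, -0.8, 0, 0, 0, -0.16], [15, 8, -0.8, 0, 0, 0, -0.16], [15, 8, -0.8, 0, 0, 0, -0.16], [15, 8, -0.8, 0, 0, 0, -0.16], [15, 8, -0.7, 0, 0, 0, -0.16], [15, 8, -0.7, 0, 0, 0, -0.16], [15, 8, -0.7, 0, 0, 0, -0.16], [15, 6, -0.5, 0, 0, 0, -0.12]])

```text
time: 55.72
tool_pos: [0.4655, 0.2302, 0.092]
tool_rot: [3.137, 0.0, 3.02]
contact_force: [-0.1, 0.2, -1.7]
opening: 0.0199
```

```bash
python3 cr.py
```

```text
t 55.7 r 51.1 a 1.438 yawerr 0.011 z 0.092 rot [3.137 0.    3.02 ] F [-0.1  0.2 -1.7] open 0.0199 q6 -2.71
```

Call:
move_arm(increments=[[40, 0, 0, 0, 0, 0, 0], [40, 0, 0, 0, 0, 0, 0], [40, 0, 0, -15, 0, 0, 0], [40, 0, 0, -20, 0, 0, 0], [40, 0, 0, -20, 0, 0, 0.1], [40, 0, 0, 0, 0, 0, 0.175], [40, 0, 0, 0, 0, 0, 0.175], [40, 0, 0, 0, 0, 0, 0.175], [40, 0, 0, 0, 0, 0, 0.175], [40, 0, 0, 0, 0, 0, 0.175], [40, 0, 0, 0, 0, 0, 0.175], [40, 0, 0, 0, 0, 0, 0.175]])

```text
time: 57.22
tool_pos: [0.4714, 0.2304, 0.1612]
tool_rot: [3.124, -0.008, 1.636]
contact_force: [0.0, 0.3, -0.2]
opening: 0.0401
```

```bash
python3 cr2.py 1.45 .145 -.12 | sed -n 1,5p
```

```text
t 57.2 r 52.3 a 1.325 yawerr -1.26 z 0.1612 rot [ 3.124 -0.008  1.636] F [ 0.   0.3 -0.2] open 0.0401 q6 -1.33
t 57.23 pos [0.4714 0.2304 0.1612] rot [ 3.124 -0.008  1.636] F [ 0.   0.3 -0.2] open 0.0401 q6 -1.33
[ -0.0, -0.6, 1.5 , 0.000, -0.002, 0.160 ]
[ -0.1, -0.6, 1.5 , 0.000, -0.002, 0.160 ]
[ -0.2, -0.6, 1.5 , 0.000, -0.002, 0.160 ]
```

Call:
move_arm(increments=[[40, 0, -0.6, 1, 0, -0.002, 0.16], [40, 0, -0.6, 1, 0, -0.002, 0.16], [40, 0, -0.6, 1, 0, -0.002, 0.16], [40, 0, -0.6, 1, 0, -0.002, 0.16], [40, 0, -0.6, 1, 0, -0.002, 0.16], [40, 0, -0.5, 1, 0, -0.002, 0.16], [40, 0, -0.5, 1, 0, -0.002, 0.16], [40, 0, 0, 1, 0, 0, 0.16], [40, 0, 0, 1, 0, 0, 0.16], [40, 0, 0, 1, 0, 0, 0.16], [40, 0, 0, 0, 0, 0, 0.1], [40, 0, 0, 0, 0, 0, 0]])

```text
time: 58.72
tool_pos: [0.4745, 0.2322, 0.166]
tool_rot: [-3.135, -0.028, -0.139]
contact_force: [-0.1, 0.5, -0.7]
opening: 0.0401
```

```bash
python3 cr2.py 1.45 .094 -.12
python3 - <<'E'
from plan import *
C={n:cam(n) for n in("scene","top")}
cv2.imwrite("pics/p14.png",cv2.resize(np.hstack([C["scene"]["img"][130:300,380:580,::-1],C["top"]["img"][220:390,70:270,::-1]]),(800,340)))
E
```

```text
t 58.7 r 54.9 a 1.28 yawerr 0.152 z 0.166 rot [-3.135 -0.028 -0.139] F [-0.1  0.5 -0.7] open 0.0401 q6 0.46
t 58.73 pos [0.4745 0.2322 0.166 ] rot [-3.135 -0.028 -0.139] F [-0.1  0.5 -0.7] open 0.0401 q6 0.46
[ -2.8, 1.0, 17.9 , -0.002, -0.007, -0.005 ]
[ -2.7, 1.0, 17.9 , -0.002, -0.007, -0.005 ]
[ -2.6, 0.9, 18.0 , -0.002, -0.007, -0.005 ]
[ -2.4, 0.9, 18.0 , -0.002, -0.007, -0.005 ]
```

View pics/p14.png

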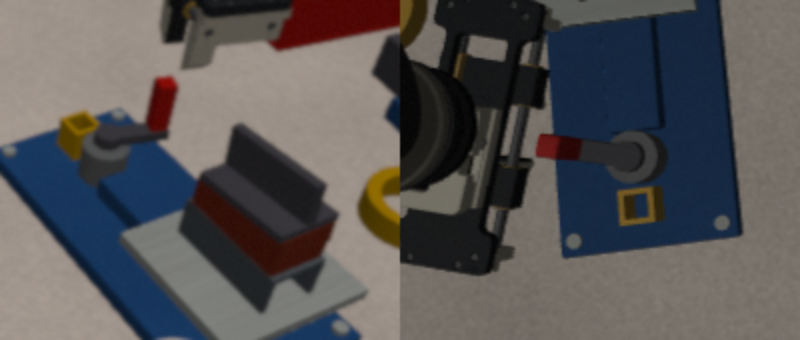

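Call:
move_arm(increments=[[40, -7, 3, 4, -0.004, -0.015, -0.005], [40, -4, 1.5, 10, -0.003, -0.01, -0.004], [40, 0, 0, 8, 0, -0.003, 0], [40, 0, 0, 0, 0, 0, 0]])

```text
time: 59.32
tool_pos: [0.4618, 0.2288, 0.1417]
tool_rot: [3.14, 0.003, -0.125]
contact_force: [-0.2, -1.0, -1.0]
opening: 0.04
```

```bash
python3 cr2.py 1.45 .094 -.12
```

```text
t 59.3 r 49.3 a 1.507 yawerr -0.061 z 0.1417 rot [ 3.14e+00  3.00e-03 -1.25e-01] F [-0.2 -1.  -1. ] open 0.04 q6 0.44
t 59.33 pos [0.4618 0.2288 0.1417] rot [ 3.14e+00  3.00e-03 -1.25e-01] F [-0.2 -1.  -1. ] open 0.04 q6 0.44
[ 1.0, -0.5, 15.9 , 0.000, 0.001, -0.002 ]
[ 1.0, -0.5, 15.9 , 0.000, 0.001, -0.002 ]
[ 1.0, -0.5, 15.9 , 0.000, 0.001, -0.002 ]
```

Call:
move_arm(increments=[[40, 3, -1.5, 8, 0, 0.002, -0.003], [40, 0, 0, 16, 0, 0, -0.002], [40, 0, 0, 16, 0, 0, 0], [40, 0, 0, 8, 0, 0, 0], [40, 0, 0, 1, 0, 0, 0], [15, 0, 0, 0, 0, 0, 0], [15, 0, 0, 0, 0, 0, 0], [15, 0, 0, 0, 0, 0, 0], [15, 0, 0, 0, 0, 0, 0]])

```text
time: 60.45
tool_pos: [0.4665, 0.2308, 0.0911]
tool_rot: [-3.141, -0.001, -0.12]
contact_force: [0.2, -0.8, -2.5]
opening: 0.02
```

```bash
python3 cr.py
```

```text
t 60.5 r 51.8 a 1.42 yawerr 0.031 z 0.0911 rot [-3.141e+00 -1.000e-03 -1.200e-01] F [ 0.2 -0.8 -2.5] open 0.02 q6 0.43
```

Call:
move_arm(increments=[[15, -4, 0.5, 0, 0, 0, -0.08], [15, -8, 0.8, 0, 0, 0, -0.16], [15, -8, 0.8, 0, 0, 0, -0.16], [15, -8, 0.8, 0, 0, 0, -0.16], [15, -8, 0.7, 0, 0, 0, -0.16], [15, -8, 0.7, 0, 0, 0, -0.16], [15, -8, 0.7, 0, 0, 0, -0.16], [15, -8, 0.7, 0, 0, 0, -0.16]])

```text
time: 61.45
tool_pos: [0.4132, 0.2036, 0.0911]
tool_rot: [-3.138, -0.001, 1.117]
contact_force: [0.3, -1.3, -2.5]
opening: 0.0201
```

```bash
python3 cr.py
```

```text
t 61.5 r 51.4 a 2.656 yawerr 0.031 z 0.0911 rot [-3.138e+00 -1.000e-03  1.117e+00] F [ 0.3 -1.3 -2.5] open 0.0201 q6 -0.83
```

Call:
move_arm(increments=[[15, -8, 0.7, 0, 0, 0, -0.155], [15, -8, 0.7, 0, 0, 0, -0.16], [15, -8, 0.7, 0, 0, 0, -0.16], [15, -8, 0.7, 0, 0, 0, -0.155], [15, -8, 0.7, 0, 0, 0, -0.16], [15, -8, 0.7, 0, 0, 0, -0.155], [15, -8, 0.7, 0, 0, 0, -0.16], [15, -8, 0.7, 0, 0, 0, -0.16], [15, -8, 0.7, 0, 0, 0, -0.16], [15, -8, 0.7, 0, 0, 0, -0.16], [15, -6, 0.5, 0, 0, 0, -0.12]])

```text
time: 62.82
tool_pos: [0.4444, 0.13, 0.0911]
tool_rot: [-3.14, -0.002, 2.878]
contact_force: [0.1, 0.7, -2.9]
opening: 0.0205
```

```bash
python3 cr.py
```

```text
t 62.8 r 51.6 a -1.852 yawerr 0.018 z 0.0911 rot [-3.140e+00 -2.000e-03  2.878e+00] F [ 0.1  0.7 -2.9] open 0.0205 q6 -2.76
```

Call:
move_arm(increments=[[40, 0, 0, 0, 0, 0, 0], [40, 0, 0, 0, 0, 0, 0], [40, 0, 0, -15, 0, 0, 0], [40, 0, 0, -20, 0, 0, 0], [40, 0, 0, -20, 0, 0, 0.1], [40, 0, 0, 0, 0, 0, 0.175], [40, 0, 0, 0, 0, 0, 0.175], [40, 0, 0, 0, 0, 0, 0.175], [40, 0, 0, 0, 0, 0, 0.175], [40, 0, 0, 0, 0, 0, 0.175], [40, 0, 0, 0, 0, 0, 0.175], [40, 0, 0, 0, 0, 0, 0.175]])

```text
time: 64.32
tool_pos: [0.4441, 0.131, 0.1507]
tool_rot: [3.137, 0.002, 1.491]
contact_force: [-0.8, -0.5, -1.0]
opening: 0.0399
```

Call:
move_arm(increments=[[40, 0, 0.3, 0, 0, 0, 0.16], [40, 0, 0.3, 0, 0, 0, 0.16], [40, 0, 0.3, 0, 0, 0, 0.16], [40, 0, 0.3, 0, 0, 0, 0.16], [40, 0, 0.3, 0, 0, 0, 0.16], [40, 0, 0.3, 0, 0, 0, 0.16], [40, 0, 0.2, 0, 0, 0, 0.16], [40, 0, 0.2, 0, 0, 0, 0.16], [40, 0, 0.2, 0, 0, 0, 0.16], [40, 0, 0, 0, 0, 0, 0.16], [40, 0, 0, 0, 0, 0, 0.1], [40, 0, 0, 0, 0, 0, 0]])

```text
time: 65.82
tool_pos: [0.4443, 0.131, 0.1533]
tool_rot: [-3.141, -0.011, -0.287]
contact_force: [0.1, 1.0, -0.3]
opening: 0.0401
```

```bash
python3 cr2.py -1.85 .094 -.27
python3 - <<'E'
from plan import *
C={n:cam(n) for n in("scene","top")}
cv2.imwrite("pics/p15.png",cv2.resize(np.hstack([C["scene"]["img"][130:300,380:580,::-1],C["top"]["img"][220:390,70:270,::-1]]),(800,340)))
E
```

```text
t 65.8 r 50.7 a -1.86 yawerr 0.002 z 0.1533 rot [-3.141 -0.011 -0.287] F [ 0.1  1.  -0.3] open 0.0401 q6 0.41
t 65.83 pos [0.4443 0.131  0.1533] rot [-3.141 -0.011 -0.287] F [ 0.1  1.  -0.3] open 0.0401 q6 0.41
[ -0.0, 0.0, 19.8 , -0.000, -0.004, -0.006 ]
[ 0.0, 0.0, 19.8 , -0.000, -0.004, -0.006 ]
[ 0.1, 0.0, 19.8 , -0.000, -0.004, -0.006 ]
```

View pics/p15.png

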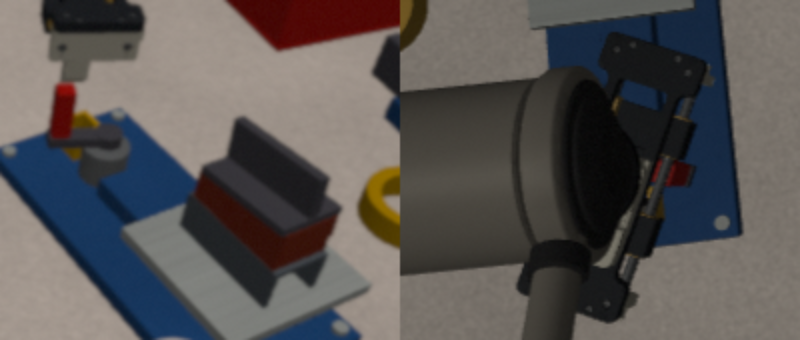

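The pile is higher and steady. This is the last main stroke.

Call:
move_arm(increments=[[40, 0, 0, 10, 0, -0.005, -0.008], [40, 0, 0, 20, 0, -0.004, -0.006], [40, 0, 0, 18, 0, 0, 0], [40, 0, 0, 9, 0, 0, 0], [40, 0, 0, 1, 0, 0, 0], [15, 0, 0, 0, 0, 0, 0], [15, 0, 0, 0, 0, 0, 0], [15, 0, 0, 0, 0, 0, 0], [15, 0, 0, 0, 0, 0, 0]])

```text
time: 67.05
tool_pos: [0.445, 0.1309, 0.0928]
tool_rot: [-3.141, -0.002, -0.266]
contact_force: [1.5, -0.1, -4.5]
opening: 0.0201
```

```bash
python3 cr.py
```

```text
t 67.0 r 50.6 a -1.846 yawerr 0.009 z 0.0928 rot [-3.141e+00 -2.000e-03 -2.660e-01] F [ 1.5 -0.1 -4.5] open 0.0201 q6 0.39
```

Call:
move_arm(increments=[[15, 4, -0.3, 0, 0, 0, -0.08], [15, 8, -0.7, 0, 0, 0, -0.16], [15, 8, -0.7, 0, 0, 0, -0.16], [15, 8, -0.7, 0, 0, 0, -0.16], [15, 8, -0.7, 0, 0, 0, -0.16], [15, 8, -0.7, 0, 0, 0, -0.16], [15, 8, -0.7, 0, 0, 0, -0.16], [15, 8, -0.7, 0, 0, 0, -0.16]])

```text
time: 68.05
tool_pos: [0.5004, 0.1501, 0.0928]
tool_rot: [3.139, -0.002, 0.968]
contact_force: [0.7, 0.8, -1.6]
opening: 0.0201
```

```bash
python3 cr.py
```

```text
t 68.0 r 51.1 a -0.616 yawerr 0.013 z 0.0928 rot [ 3.139e+00 -2.000e-03  9.680e-01] F [ 0.7  0.8 -1.6] open 0.0201 q6 -0.82
```

Call:
move_arm(increments=[[15, 8, -0.7, 0, 0, 0, -0.16], [15, 8, -0.7, 0, 0, 0, -0.16], [15, 8, -0.8, 0, 0, 0, -0.16], [15, 8, -0.8, 0, 0, 0, -0.16], [15, 8, -0.8, 0, 0, 0, -0.16], [15, 8, -0.8, 0, 0, 0, -0.16], [15, 8, -0.8, 0, 0, 0, -0.16], [15, 8, -0.8, 0, 0, 0, -0.16], [15, 8, -0.7, 0, 0, 0, -0.16], [15, 8, -0.7, 0, 0, 0, -0.16], [15, 6, -0.5, 0, 0, 0, -0.12], [15, 2, 0, 0, 0, 0, -0.04]])

```text
time: 69.55
tool_pos: [0.4775, 0.227, 0.0929]
tool_rot: [3.136, 0.003, 2.785]
contact_force: [2.0, -1.2, -1.4]
opening: 0.0197
```

```bash
python3 cr.py
```

```text
t 69.5 r 51.0 a 1.192 yawerr 0.022 z 0.0929 rot [3.136e+00 3.000e-03 2.785e+00] F [ 2.  -1.2 -1.4] open 0.0197 q6 -2.49
```

Call:
move_arm(increments=[[15, 5, -0.3, 0, 0, 0, -0.1], [15, 5, -0.3, 0, 0, 0, -0.1], [15, 3, -0.2, 0, 0, 0, -0.06], [15, 0, 0, 0, 0, 0, 0]])

```text
time: 70.05
tool_pos: [0.464, 0.2302, 0.0929]
tool_rot: [3.137, 0.003, 3.053]
contact_force: [1.0, -0.1, -1.0]
opening: 0.0204
```

```bash
python3 cr.py
```

```text
t 70.0 r 50.9 a 1.466 yawerr 0.017 z 0.0929 rot [3.137e+00 3.000e-03 3.053e+00] F [ 1.  -0.1 -1. ] open 0.0204 q6 -2.74
```

Call:
move_arm(increments=[[15, 3, -0.2, 0, 0, 0, -0.06], [15, 3, -0.2, 0, 0, 0, -0.06]])

```text
time: 70.3
tool_pos: [0.4583, 0.2304, 0.0929]
tool_rot: [3.137, 0.004, -3.11]
contact_force: [0.8, 1.6, -1.3]
opening: 0.0199
```

```bash
python3 cr.py
```

```text
t 70.3 r 50.8 a 1.579 yawerr 0.023 z 0.0929 rot [ 3.137  0.004 -3.11 ] F [ 0.8  1.6 -1.3] open 0.0199 q6 -2.86
```

Call:
move_arm(increments=[[15, 2.5, -0.2, 0, 0, 0, -0.05], [15, 2.5, -0.2, 0, 0, 0, -0.05]])

```text
time: 70.55
tool_pos: [0.4532, 0.2301, 0.0929]
tool_rot: [3.137, 0.004, -3.01]
contact_force: [0.5, 1.6, -1.5]
opening: 0.0203
```

```bash
python3 cr.py
```

```text
t 70.5 r 50.8 a 1.679 yawerr 0.023 z 0.0929 rot [ 3.137  0.004 -3.01 ] F [ 0.5  1.6 -1.5] open 0.0203 q6 -2.96
```

Call:
move_arm(increments=[[15, 2.5, -0.2, 0, 0, 0, -0.04], [15, 2, -0.1, 0, 0, 0, -0.03]])

```text
time: 70.8
tool_pos: [0.4514, 0.2296, 0.0929]
tool_rot: [3.137, 0.01, -2.942]
contact_force: [11.4, 0.4, -11.4]
opening: 0.0201
```

```bash
python3 cr.py
```

```text
t 70.8 r 50.6 a 1.717 yawerr 0.054 z 0.0929 rot [ 3.137  0.01  -2.942] F [ 11.4   0.4 -11.4] open 0.0201 q6 -3.03
```

The hard stop was felt at a = 1.717: the force rose to 11 N and the motion stopped. Releasing and backing off.

Call:
move_arm(increments=[[15, 0, 0, 0, 0, 0, 0.02], [40, 0, 0, 0, 0, 0, 0], [40, 0, 0, 0, 0, 0, 0], [40, 0, 0, 0, 0, 0, 0], [40, 0, 0, -10, 0, 0, 0], [40, 0, 0, -25, 0, 0, 0], [40, 0, 0, -40, 0, 0, 0], [40, 0, 0, -40, 0, 0, 0], [40, 0, 0, 0, 0, 0, 0]])

```text
time: 71.92
tool_pos: [0.4506, 0.2288, 0.2147]
tool_rot: [3.136, 0.012, -2.965]
contact_force: [-0.1, -1.1, -1.3]
opening: 0.0397
```

```bash
python3 cr.py; python3 -c "
from plan import *
show([.36,.30,.26],Rt(2.6),vm=40)"
```

```text
t 71.9 r 49.9 a 1.734 yawerr 0.014 z 0.2147 rot [ 3.136  0.012 -2.965] F [-0.1 -1.1 -1.3] open 0.0397 q6 -3.0
t 71.92 pos [0.4506 0.2288 0.2147] rot [ 3.136  0.012 -2.965] F [-0.1 -1.1 -1.3] open 0.0397 q6 -3.0
[ 15.2, 17.2, -9.2 , 0.002, 0.002, 0.144 ]
[ 17.6, 14.9, -9.2 , 0.002, 0.002, 0.144 ]
[ 19.5, 12.2, -9.1 , 0.002, 0.002, 0.144 ]
[ 21.1, 9.2, -9.1 , 0.002, 0.002, 0.144 ]
[ 22.2, 6.1, -9.1 , 0.002, 0.002, 0.144 ]
```

Call:
move_arm(increments=[[40, 15, 17, -9, 0, 0, 0.14], [40, 18, 15, -9, 0, 0, 0.14], [40, 20, 12, -9, 0, 0, 0.14], [40, 21, 9, -9, 0, 0, 0.14], [40, 22, 6, -9, 0, 0, 0.14], [40, 0, 0, 0, 0, 0, 0], [40, 0, 0, 0, 0, 0, 0], [40, 0, 0, 0, 0, 0, 0]])

```text
time: 72.92
tool_pos: [0.3552, 0.299, 0.2571]
tool_rot: [3.136, 0.002, 2.599]
contact_force: [-0.0, 0.1, 0.7]
opening: 0.04
```

Run:
```python
from plan import *
C={n:cam(n) for n in("scene","top")}
cv2.imwrite("pics/s20.png",C["scene"]["img"][:,:,::-1]);cv2.imwrite("pics/t20.png",C["top"]["img"][:,:,::-1])
# plate height: overlay outline at z=.092
im=C["scene"]["img"][:,:,::-1].copy()
for z,col in((.092,(0,0,255)),(.088,(0,255,255))):
  w=.1532;R=np.array([[np.cos(w),-np.sin(w)],[np.sin(w),np.cos(w)]])
  q=np.array([[-75,-75],[75,-75],[75,75],[-75,75]])/1000@R.T+[.6564,.2102]
  pts=proj(C["scene"],np.c_[q,np.full(4,z)]); im=cv2.polylines(np.ascontiguousarray(im),[((pts)*16).astype(np.int32)],True,col,1,shift=4)
cv2.imwrite("pics/pl20.png",cv2.resize(im[130:330,400:600],(800,600),interpolation=cv2.INTER_NEAREST))
```

```text
(no output)
```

View pics/s20.png

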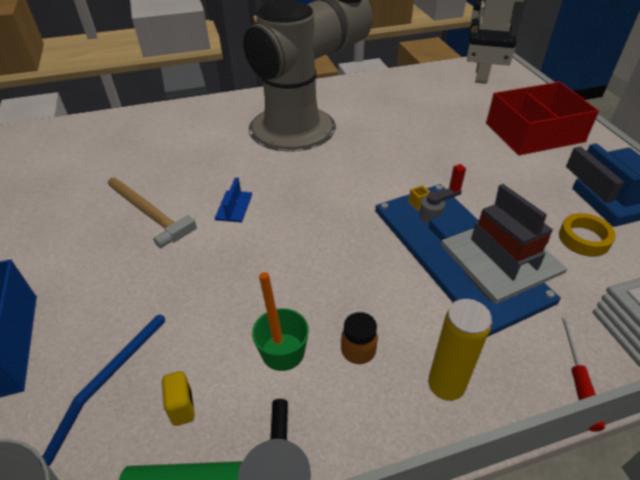

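View pics/t20.png

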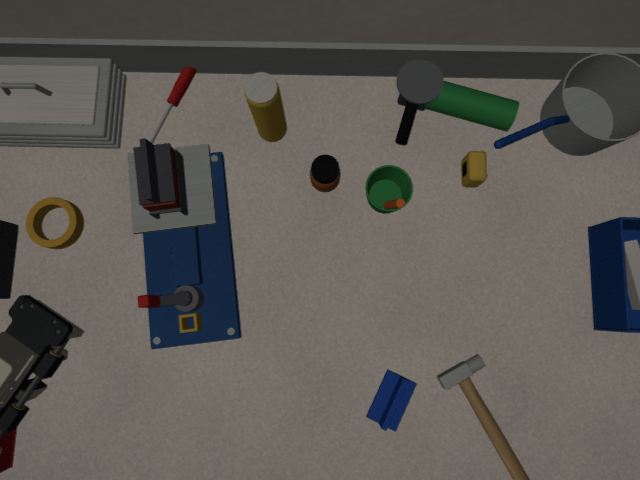

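View pics/pl20.png

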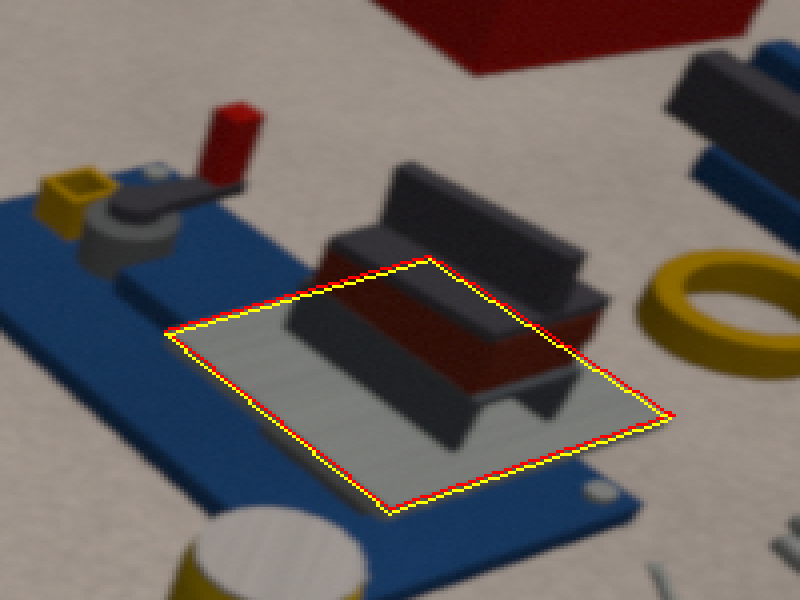

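```bash
sed -n '1,20p' fit3.py > f4.py; python3 f4.py
```

```text
scene 274
top 121
grip world yaw 1.7000000000000042 rel lift 1.5468000000000042 1.933254660071183 pos [0.45225778 0.22918324]
free fit [0.45130092 0.22816465 1.53791979] 1.777984933944622
cup [ 0.67269515 -0.19001263 -0.42624637] 0.0531189768089715
```

By vision the crank turned about 12.53 rad. The stop was felt close to the wrist's joint limit, so I'll confirm it with a fresh grasp mid-range.

```bash
python3 -c "
from plan import *
show([.4515,.2292,.22],Rt(.14),vm=40)"
```

```text
t 73.12 pos [0.3551 0.2992 0.2573] rot [3.135e+00 2.000e-03 2.598e+00] F [ 0.3  0.2 -0.5] open 0.0399 q6 -2.06
[ -7.9, -0.7, 2.5 , 0.000, -0.000, 0.164 ]
[ -7.9, 0.6, 2.5 , 0.000, -0.000, 0.164 ]
[ -7.7, 1.9, 2.5 , 0.000, -0.000, 0.164 ]
[ -7.3, 3.1, 2.5 , 0.000, -0.000, 0.164 ]
[ -6.7, 4.3, 2.5 , 0.000, -0.000, 0.164 ]
[ -5.9, 5.3, 2.5 , 0.000, -0.000, 0.164 ]
[ -4.9, 6.2, 2.5 , 0.000, -0.000, 0.164 ]
[ -3.9, 6.9, 2.5 , 0.000, -0.000, 0.164 ]
[ -2.7, 7.5, 2.5 , 0.000, -0.000, 0.164 ]
[ -1.4, 7.8, 2.5 , 0.000, -0.000, 0.164 ]
[ -0.1, 7.9, 2.5 , 0.000, -0.000, 0.164 ]
[ 1.2, 7.8, 2.5 , 0.000, -0.000, 0.164 ]
[ 2.4, 7.6, 2.5 , 0.000, -0.000, 0.164 ]
[ 3.6, 7.1, 2.5 , 0.000, -0.000, 0.164 ]
[ 4.7, 6.4, 2.5 , 0.000, -0.000, 0.164 ]
```

Call:
move_arm(increments=[[40, -8, -1, 2, 0, 0, 0.164], [40, -8, 1, 2, 0, 0, 0.164], [40, -8, 2, 2, 0, 0, 0.164], [40, -7, 3, 2, 0, 0, 0.164], [40, -7, 4, 2, 0, 0, 0.164], [40, -6, 5, 2, 0, 0, 0.164], [40, -5, 6, 2, 0, 0, 0.164], [40, -4, 7, 2, 0, 0, 0.164], [40, -3, 7, 2, 0, 0, 0.164], [40, -1, 8, 2, 0, 0, 0.164], [40, 0, 8, 2, 0, 0, 0.164], [40, 1, 8, 2, 0, 0, 0.164]])

```text
time: 74.62
tool_pos: [0.4343, 0.2364, 0.2316]
tool_rot: [-3.141, -0.005, 0.566]
contact_force: [0.8, 0.4, 0.5]
opening: 0.0403
```

```bash
python3 -c "
from plan import *
show([.4515,.2292,.20],Rt(.14),vm=30)"
```

```text
t 74.62 pos [0.4343 0.2364 0.2316] rot [-3.141 -0.005  0.566] F [0.8 0.4 0.5] open 0.0403 q6 -0.22
[ 3.5, 5.1, 10.6 , -0.001, -0.002, 0.142 ]
[ 4.2, 4.5, 10.5 , -0.001, -0.002, 0.142 ]
[ 4.8, 3.9, 10.5 , -0.001, -0.002, 0.142 ]
```

Call:
move_arm(increments=[[40, 3, 4, 8, 0, -0.002, 0.142], [40, 4, 4, 10, 0, -0.002, 0.142], [40, 4, 3, 10, 0, 0, 0.12], [40, 0, 0, 10, 0, 0, 0], [40, 0, 0, 10, 0, 0, 0], [40, 0, 0, 0, 0, 0, 0]])

```text
time: 75.38
tool_pos: [0.4503, 0.2294, 0.1811]
tool_rot: [-3.14, 0.0, 0.151]
contact_force: [-0.5, 0.4, 0.8]
opening: 0.0401
```

```bash
python3 -c "
from plan import *
show([.4513,.2292,.093],Rt(.14),vm=20)"
```

```text
t 75.38 pos [0.4503 0.2294 0.1811] rot [-3.14   0.     0.151] F [-0.5  0.4  0.8] open 0.0401 q6 0.17
[ 0.2, 0.1, 17.6 , -0.000, 0.000, 0.002 ]
[ 0.2, 0.1, 17.6 , -0.000, 0.000, 0.002 ]
[ 0.2, 0.1, 17.6 , -0.000, 0.000, 0.002 ]
[ 0.2, 0.1, 17.6 , -0.000, 0.000, 0.002 ]
[ 0.2, 0.1, 17.6 , -0.000, 0.000, 0.002 ]
```

Call:
move_arm(increments=[[40, 0.5, 0, 12, 0, 0, 0], [40, 0, 0, 18, 0, 0, 0], [40, 0, 0, 18, 0, 0, 0], [40, 0, 0, 18, 0, 0, 0], [40, 0, 0, 13, 0, 0, 0], [40, 0, 0, 4, 0, 0, 0], [15, 0, 0, 0, 0, 0, 0], [15, 0, 0, 0, 0, 0, 0], [15, 0, 0, 0, 0, 0, 0], [15, 0, 0, 0, 0, 0, 0]])

```text
time: 76.62
tool_pos: [0.4515, 0.2304, 0.0954]
tool_rot: [-3.139, -0.004, 0.155]
contact_force: [1.1, -0.2, -4.6]
opening: 0.02
```

```bash
python3 cr.py
```

```text
t 76.6 r 51.3 a 1.711 yawerr 0.015 z 0.0954 rot [-3.139 -0.004  0.155] F [ 1.1 -0.2 -4.6] open 0.02 q6 0.16
```

Call:
move_arm(increments=[[15, -2, 0.1, 0, 0, 0, -0.04], [15, -2, 0.1, 0, 0, 0, -0.04]])

```text
time: 76.88
tool_pos: [0.4514, 0.2298, 0.0954]
tool_rot: [-3.14, -0.012, 0.236]
contact_force: [10.3, -0.3, -10.7]
opening: 0.0211
```

```bash
python3 cr.py
```

```text
t 76.9 r 50.7 a 1.716 yawerr 0.091 z 0.0954 rot [-3.14  -0.012  0.236] F [ 10.3  -0.3 -10.7] open 0.0211 q6 0.08
```

The hard stop is confirmed: no advance at over 10 N in a fresh wrist pose. Releasing and backing off.

Call:
move_arm(increments=[[15, 0, 0, 0, 0, 0, 0.07], [40, 0, 0, 0, 0, 0, 0], [40, 0, 0, 0, 0, 0, 0], [40, 0, 0, 0, 0, 0, 0], [40, 0, 0, -10, 0, 0, 0], [40, 0, 0, -25, 0, 0, 0], [40, 0, 0, -40, 0, 0, 0], [40, 0, 0, -40, 0, 0, 0], [40, -30, -20, -10, 0, 0, 0], [40, -30, -20, -10, 0, 0, 0], [40, 0, 0, 0, 0, 0, 0], [40, 0, 0, 0, 0, 0, 0]])

```text
time: 78.38
tool_pos: [0.3837, 0.2593, 0.2401]
tool_rot: [-3.137, -0.02, 0.169]
contact_force: [0.3, -0.2, -0.5]
opening: 0.0398
```

Run:
```python
from plan import *
C={n:cam(n) for n in("scene","top")}
cv2.imwrite("pics/s21.png",C["scene"]["img"][:,:,::-1])
s=robot.observe();print(s["time"],s["tool_pos"],s["contact_force"])
```

```text
78.475 [0.3838355  0.25914914 0.2396766 ] [ 0.22419577 -0.10375249 -0.61296196]
```

View pics/s21.png

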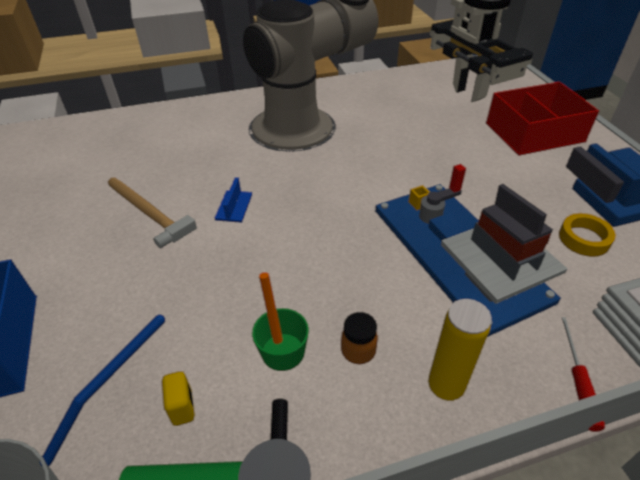

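The pile stands on the raised plate (around 513,240), the bar is in the cup, and the arm is clear. Handing in.

```bash
python3 -c "
from cell import robot
print(robot.hand_in())"
```

```text
the job is handed in; nothing more can be done
None
```

The job is done and handed in at about 78 s. The knee and the stepped block were not on the bench, so the pile is the channel, the tapered block and the T-section, bottom to top, over the middle of the lift plate. After the pile was built I stood the orange bar in the green cup and cranked the lift up to its hard stop.

Last checks:
- **Pile:** it stands by itself on the raised plate. The T-section sits at the 5° slope of the tapered block under it.
- **Plate:** its outline in the picture matches a height of about 92 mm, fully raised.
- **Crank:** it stopped against more than 10 N in two separate grasps. Tool readings give about 12.56 rad of turn and the camera about 12.53. Both are slightly under two turns, which fits a starting angle of about 0.14 rad and the stop at 12.7.
- **Bar:** it stands in the cup, leaning slightly against the rim.
- **Everything else:** I did not touch the other things, including the blue look-alike. The channel and the cup were not seen to be knocked aside at any point.

No check failed. At hand-in the arm was clear of everything.

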